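Lever a heavy marble slab up onto its sprung legs

ROBOT

A 7-joint arm with a two-finger parallel gripper is mounted at the origin on a cart in front of the work surface, level with it; the furniture and walls round the work are solid. World frame = base frame: x ahead of the robot, y to its left, z up, the work surface at z = 0. Lengths are in mm, angles in rad, forces in N, time in s.
With the tool pointing down it reaches from about 400 to 875 mm from the base axis. Payload 4.4 kg.
Tool frame: the origin (TCP) lies between the finger pads; the fingertips stand ctrl.tcp_to_tips ahead of it and the grasp point (between the pads) lies 8 mm behind it (ctrl.tcp_to_tips is the distance from the TCP to the fingertips, in mm); z points along the fingers, y is the direction in which the jaws open and shut (so a half turn about z gives the same grasp; the last joint's range is limited). The gripper opens to 85 mm and grips with 20 to 120 N. Pads are 22 mm wide; open, the fingers measure 114 mm over their backs; the gripper's body (76 mm by 85 mm) begins 54 mm behind the grasp point. The pads swing forward as they close: fully open they stand 13 mm farther back than shut.
Start: joints at [1.083, 0.628, 0.038, 1.517, -0.027, 0.996, -0.02], TCP at [266.14, -593.032, 242.313] pointing down, gripper open.
Joint ranges: [-3.06, 3.06], [-0.37, 2.12], [-1.25, 1.32], [0.18, 2.47], [-1.1, 4.24], [0.23, 1.98], [-2.94, 2.94]. Speed limits (rad/s): [2.57, 2.57, 3.14, 3.14, 3.14, 3.14, 3.14].

INTERFACE

Orientations are given as [roll, pitch, yaw] about the fixed x, y, z axes, in that order (R = Rz(yaw) Ry(pitch) Rx(roll)).
In Python, from cell import ctrl gives the robot as it stands.
- The arm moves only by the tool send_rows, never from a script. Its argument "rows" is a list of rows, each an object of numbers: "x", "y", "z": the shift along the world's x, y, z in cm; "roll": the turn about the world's z in degrees; "claw": the closure, from 0 (fully open) to 1 (shut). A call has 1 to 5 rows; each row is the pose to reach, as a shift and turn from the pose commanded when the call began; what a row does not reach only later rows make up. A row lasts 1/12 s, in which the tool goes at most 41.7 mm and 7.16 degrees, less where a joint would pass 70% of its speed; a pose out of reach is approached as far as the arm can. A call with a gripper value outside its range is refused whole. The fingers move at their own pace and stop on an object; the grip force is fixed at half the most. Time passes only in rows, so rows that repeat a pose let the fingers close. It gives the time, the measured TCP pose, the force and the opening at its end, in the units of the state.
- ctrl.read_state(): the state, without advancing time (a new reading comes with each control period).
- ctrl.get_image(name): name is "scene" or "top" or "wrist"; returns (picture, depth): 420x560x3 uint8, blue, green, red; 420x560 float32, mm along the optical axis (not along the pixel's ray), 0 where there is no reading.
- ctrl.get_calibration(name): a dict with "intrinsics" (3x3 intrinsics, pixels), "T" (4x4, takes a point from camera to world coordinates). Camera axes: x right, y down, z forward; pixel columns grow to the right and rows downward; lengths in mm; the calibration is good to about 2 mm. The wrist camera is an equidistant fisheye: a pixel r from the principal point sees the ray r / f radians off the axis. A picture is of the moment at which its call begins: read the wrist's pose just before it. get_calibration takes no time and is no camera call; for the wrist camera it gives the pose at the moment of the call.
- ctrl.finish_job(): hands the job in, once; it reports no verdict.
Trained networks look in the newest picture that a camera, given by its name, has taken for a name from the list of things; names that differ only in an ending like _2 or _b are one class to them, and where a whole thing is asked for, a point or a joint stands for the part that bears it (a point fixed in the world has none). Each returns a list of dicts, best first, with "confidence" (0 to 1); they miss things now and then, are a little off and sometimes report something else, mostly with a low value. They report only what shows in the picture. A call takes as long as a camera call.
- ctrl.recognise(camera, query): "uv" ([column, row] in pixels, amid what is visible of it).
- ctrl.regions_of(camera, query): "region" (420x560 bool, what is visible of it) and "uv" ([column, row] in pixels, amid what is visible of it).
- ctrl.place_of(camera, query): "uv" ([column, row] in pixels: a listed point, or the origin of a listed thing).
The state is a dict: "clock": time; "qpos": joint angles; "qd": joint speeds; "tau": joint torques, N m; "eef_pos": TCP position; "tool_rot": TCP orientation; "force": force on the tool from outside, world axes, zero at the start; "torque": the same for the moment, N m; "width": finger opening in mm.
Only numpy, scipy, OpenCV 4.12 (cv2) and the standard library are available. Lean on these libraries where they do the work, as an engineer would, in place of code of your own. Each camera call takes 0.05 s, during which the arm holds its last target. There are 200 camera calls.

TASK

The marble slab has to stand tilted up on its sprung legs so that it can dry underneath. Slide the toe of the steel bar over the wooden block and under the slab until you feel it meet the stop of the lifting step, taking care not to shove the slab back, lever the front of the slab up with the bar until the legs have sprung forward to their stop, and ease it down gently onto the legs. Then draw the bar out and lay it flat on the worktop, clear of the slab and the block, without touching the slab with the gripper or disturbing the other things.

Things in the scene. Friction and masses are not known exactly. Their poses are not given: they have to be found in the camera images.
- slab: Heavy marble slab, 220 (x) x 180 (y) x 20 mm, 2.0 to 3.0 kg, loose on four rubber feet: stone underside 32 mm, top 52 mm above the worktop. Origin on the worktop under its middle, z up, +x to the rear, front edge at x = -110 mm. Feet at x = -75 and +90, y = +-70 mm. About 10 N of level push can start to shove it. Lifting takes 10 to 20 N at the step.
- slab_step (a point): Region of the wooden lifting step under the slab (x = -62, y = 0, 18 mm up): 70 mm wide, a ledge 6 mm deep in x, 18 mm above the worktop, open to the front; behind it a stop reaches down to 3 mm above the worktop. The stop's face lies 30 to 66 mm behind the front edge, different each time, not measured: feel it. Only this ledge lifts the slab high enough, the stone in front does not.
- slab_pivot (a point): Axis of the steel legs at mid-width, x = -85 mm, 42 mm up. A sprung leg on each side of the slab, 64 mm from pivot to foot, is folded back, its foot dragging. When the axis has risen 22 mm (slab tilt about 0.13 rad) the legs swing by themselves to a stop just past upright and carry the slab at about 0.12 rad, front high. Lowered sooner, it rests too low.
- slab_front (a point): Middle of the front lower edge of the stone, 32 mm above the worktop at first; axes as the slab's. The slab must not have been pushed along more than 4 mm while level.
- block: Loose wooden fulcrum block in front of the slab, 0.45 kg: a base 44 (x) x 70 (y) x 10 mm that carries a half-round ridge (radius 12 mm) along its y axis over its middle; the top of the ridge is 30 mm above the worktop. Origin on the worktop under its middle; +x points roughly to the slab.
- bar: Flat steel pry bar, 300 x 20 x 5 mm, 0.2 kg, flat underside throughout, with a dark wooden handle (110 x 24 mm, 20 mm high from the underside) from x = -150 to x = -40 mm. Origin at the middle of the underside; +x points to the thin toe, z up as it lies.
- bar_toe (a point): End of the bar's toe, on the underside, x = +150 mm in the bar's frame (the toe is 5 mm thick).
- bar_grip (a point): Middle of the handle's height at x = -100 mm in the bar's frame, 10 mm above the underside: a good place to grip across the 24 mm width.
- egg_cup: Cream egg cup, 48 x 48 x 51 mm, a bystander behind the work; origin under its middle.
- tin: Food tin, 57 mm across, 72 mm high, a bystander; origin under its middle.
- timer: Round egg timer, 62 mm across, 50 mm high, a bystander; origin under its middle.
- candle: Small candle in a metal cup, 38 mm across, 16 mm high, a bystander; origin under its middle.
- matches: Match box, 37 x 56 x 17 mm, a bystander; origin under its middle.

How it is judged:
By the outcome, as a careful person would: the job done as asked, in the order asked, and still so for the second after the job is handed in, with the robot touching nothing.
It also fails if it takes over 72 s, if anything falls off the work surface, if the arm or the gripper's body presses on something with over 40 N, if the wrist force passes 120 N, or if a joint passes its speed limit or range.

## Working session

There is one attempt and no reset: what is moved stays moved. The work goes in short steps, Python scripts to look and compute and a tool call to move; the robot and the scene stay as the last step left them, time stands still between calls to the robot, and variables do not carry over. Pictures are saved under pics/ and viewed, on a budget of 10 in all, crops included, one or two more only if the job needs it, and the job is handed in when it is done.

Besides the shell and the picture viewer there is one more tool, called after "Call:" as name(argument=value, ...) on one line, values as JSON. send_rows: Moves the arm, as the interface text tells. Its arguments: {"type":"object","properties":{"rows":{"type":"array"}},"required":["rows"]}

```bash
ls; mkdir -p pics
cat > h.py <<'E'
import numpy as np, cv2
from cell import ctrl
names=["slab","slab_step","slab_pivot","slab_front","block","bar","bar_toe","bar_grip","egg_cup","tin","timer","candle","matches"]
def w(cam,uv,z=None,depth=None):
    c=ctrl.get_calibration(cam);K=np.array(c["intrinsics"]);T=np.array(c["T"])
    r=np.linalg.inv(K)@np.array([uv[0],uv[1],1.])
    if depth is not None: p=r*depth
    else:
        d=T[:3,:3]@r; p=r*((z-T[2,3])/d[2])
    return T[:3,:3]@p+T[:3,3]
E
python3 - <<'E'
from h import *
s=ctrl.read_state();print(s,ctrl.tcp_to_tips)
zs=dict(slab=0,slab_step=18,slab_pivot=42,slab_front=32,block=0,bar=0,bar_toe=0,bar_grip=10,egg_cup=0,tin=0,timer=0,candle=0,matches=0)
for cam in ["top","scene"]:
    im,d=ctrl.get_image(cam);cv2.imwrite(f"pics/{cam}0.png",im);np.save(f"pics/{cam}0d.npy",d)
    print(cam,np.array(ctrl.get_calibration(cam)["T"]).round(3).tolist())
    for n in names:
        r=ctrl.place_of(cam,n)[:2]
        print(n,[(round(q["confidence"],2),np.round(q["uv"],1).tolist(),w(cam,q["uv"],zs[n]).round(1).tolist()) for q in r])
E
```

```text
pics
{'clock': 0.0, 'qpos': array([ 1.08321465,  0.6293519 ,  0.03845955,  1.51833613, -0.02698892,
        0.99629537, -0.02001602]), 'qd': array([-0.00123223,  0.00059911,  0.00064722, -0.00017978,  0.00033586,
        0.00071746,  0.0006411 ]), 'tau': array([ 6.06809135e-04, -5.63403583e+01,  1.22561339e+00, -1.93446761e+01,
        1.06080904e-02,  1.06984875e-02, -2.47553402e-05]), 'eef_pos': array([ 265.87648411, -592.49292328,  241.3958447 ]), 'tool_rot': array([-3.13972094e+00,  4.40175990e-05,  4.21758205e-01]), 'force': array([0.02498483, 0.10475739, 0.13087004]), 'torque': array([-0.04360651, -0.02706863, -0.0068718 ]), 'width': 85.52873590177559} 11.0
top [[-0.016, -0.991, 0.136, 371.955], [-1.0, 0.016, 0.003, -148.861], [-0.005, -0.136, -0.991, 1192.251], [0.0, 0.0, 0.0, 1.0]]
slab [(0.94, [412.1, 266.0], [382.1, -487.3, 0.0]), (0.46, [203.8, 153.1], [690.9, 53.0, 0.0])]
slab_step [(0.73, [389.5, 270.6], [371.3, -424.2, 18.0])]
slab_pivot [(0.69, [382.3, 267.2], [380.0, -401.1, 42.0])]
slab_front [(0.96, [370.1, 266.6], [382.0, -372.7, 32.0]), (0.56, [412.1, 266.5], [380
[... 634 characters left out ...]
scene [[-0.607, -0.403, 0.685, -516.36], [-0.795, 0.325, -0.513, 638.462], [-0.016, -0.856, -0.517, 830.388], [0.0, 0.0, 0.0, 1.0]]
slab []
slab_step []
slab_pivot [(0.65, [253.5, 232.5], [458.3, -27.4, 42.0])]
slab_front []
block [(0.17, [285.0, 202.5], [586.1, -239.4, 0.0])]
bar [(0.84, [256.3, 231.1], [511.1, -73.4, 0.0])]
bar_toe [(0.76, [288.7, 210.2], [542.6, -219.2, 0.0])]
bar_grip [(0.9, [229.9, 241.7], [501.6, 23.3, 10.0])]
egg_cup [(0.54, [217.5, 216.9], [647.2, -27.3, -0.0])]
tin [(0.63, [187.6, 225.9], [660.1, 68.4, 0.0])]
timer [(0.96, [203.9, 301.1], [344.6, 202.0, 0.0])]
candle [(0.6, [285.5, 203.8], [578.9, -235.6, 0.0])]
matches [(0.64, [207.6, 272.2], [434.8, 136.8, -0.0])]
```

```bash
python3 -c "
import cv2
a=cv2.imread('pics/top0.png')[120:330,120:500]
cv2.imwrite('pics/top0c.png',cv2.resize(a,None,fx=2.1,fy=2.1,interpolation=cv2.INTER_CUBIC))"
```

```text
(no output)
```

View pics/top0c.png

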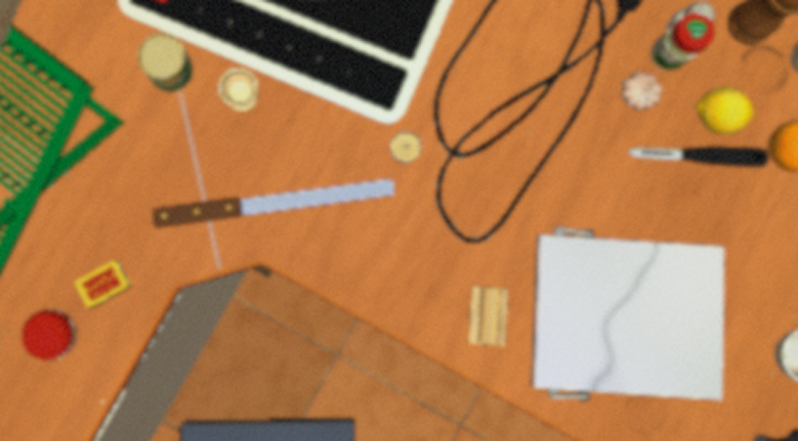

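View pics/scene0.png

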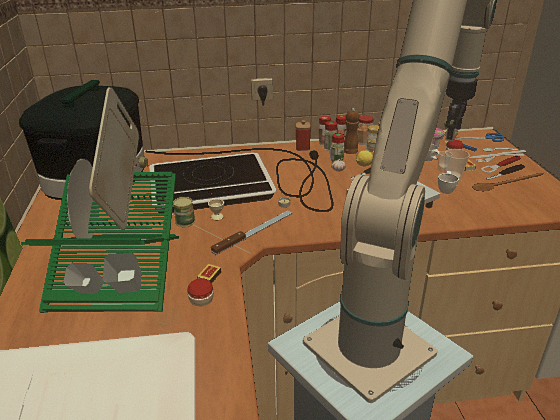

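The top view shows the slab (crop 630,317), with its front edge facing the block at (488,316). The bar lies at (155–395, 185–225) with its handle to the left, and the bystanders are near it. The scene view has the slab hidden behind the arm. I'll get finer poses from the region masks and the wrist camera.

```bash
cat >> h.py <<'E'
def wf(uv,z,c=None):
    c=c or ctrl.get_calibration("wrist");K=np.array(c["intrinsics"]);T=np.array(c["T"])
    v=np.array([(uv[0]-K[0,2])/K[0,0],(uv[1]-K[1,2])/K[1,1]]);t=np.hypot(*v)
    r=np.array([*(np.sin(t)*v/max(t,1e-9)),np.cos(t)]);d=T[:3,:3]@r
    return T[:3,3]+d*((z-T[2,3])/d[2])
def pw(p,c=None):
    c=c or ctrl.get_calibration("wrist");K=np.array(c["intrinsics"]);T=np.array(c["T"])
    q=T[:3,:3].T@(np.array(p,float)-T[:3,3]);h=np.hypot(q[0],q[1]);t=np.arctan2(h,q[2])
    return np.array([K[0,2]+K[0,0]*t*q[0]/h,K[1,2]+K[1,1]*t*q[1]/h])
def rect(cam,n,z,k=0):
    for r in ctrl.regions_of(cam,n)[:1]:
        m=r["region"].astype(np.uint8);cs,_=cv2.findContours(m,cv2.RETR_EXTERNAL,cv2.CHAIN_APPROX_NONE)
        c=max(cs,key=cv2.contourArea)[:,0,:]
        f=wf if cam=="wrist" else (lambda uv,z:w(cam,uv,z))
        P=np.array([f(u,z)[:2] for u in c],np.float32);q=cv2.minAreaRect(P)
        print(cam,n,round(r["confidence"],2),"centre",np.round(q[0],1),"size",np.round(q[1],1),"ang",round(q[2],2),"corners",cv2.boxPoints(q).round(1).tolist())
E
python3 - <<'E'
from h import *
im,d=ctrl.get_image("top")
rect("top","slab",52);rect("top","block",20);rect("top","bar",5)
im,d=ctrl.get_image("wrist");cv2.imwrite("pics/wrist0.png",im)
c=ctrl.get_calibration("wrist");print(c["intrinsics"],np.round(c["T"],3).tolist())
rect("wrist","slab",52);rect("wrist","block",20)
for n,z in [("slab",0),("slab_front",32),("slab_pivot",42),("slab_step",18),("block",0)]:
    print(n,[(round(q["confidence"],2),np.round(q["uv"],1).tolist(),wf(q["uv"],z).round(1).tolist()) for q in ctrl.place_of("wrist",n)[:2]])
print(ctrl.read_state()["clock"])
E
```

```text
top slab 0.55 centre [ 372.8 -487.3] size [222.6 200.8] ang 86.84 corners [[266.3999938964844, -592.9000244140625], [466.8999938964844, -604.0], [479.20001220703125, -381.70001220703125], [278.70001220703125, -370.6000061035156]]
top block 0.87 centre [ 374.5 -327.5] size [43.1 70. ] ang 87.71 corners [[338.6000061035156, -347.6000061035156], [408.6000061035156, -350.3999938964844], [410.3999938964844, -307.29998779296875], [340.3999938964844, -304.5]]
top bar 0.58 centre [519.4 -67.6] size [ 27.9 301.8] ang 6.59 corners [[488.29998779296875, 80.69999694824219], [522.9000244140625, -219.10000610351562], [550.5999755859375, -215.89999389648438], [516.0, 83.9000015258789]]
[[325.1922621    0.         282.80923109]
 [  0.         325.1922621  212.01793892]
 [  0.           0.           1.        ]] [[0.41, -0.878, -0.247, 327.989], [-0.912, -0.395, -0.112, -567.036], [0.0, 0.271, -0.963, 375.074], [0.0, 0.0, 0.0, 1.0]]
wrist slab 0.66 centre [ 365.5 -492.7] size [221.8 190.6] ang 85.67 corners [[262.1000061035156, -596.0], [452.1000061035156, -610.4000244140625], [468.8999938964844, -389.29998779296875], [278.8999938964844, -374.8999938964844]]
wrist block 0.83 centre [ 372.3 -341.9] size [48.9 69.5] ang 85.15 corners [[335.6000061035156, -363.3999938964844], [404.8999938964844, -369.20001220703125], [409.0, -320.5], [339.79998779296875, -314.6000061035156]]
slab [(0.65, [236.2, 61.8], [372.2, -489.1, 0.0])]
slab_front [(0.94, [151.9, 22.9], [378.7, -385.7, 32.0])]
slab_pivot [(0.81, [162.8, 26.6], [376.8, -405.5, 42.0])]
slab_step [(0.7, [190.1, 38.4], [377.1, -432.0, 18.0])]
block [(0.8, [126.5, 21.2], [376.5, -332.8, 0.0])]
2.0
```

View pics/wrist0.png

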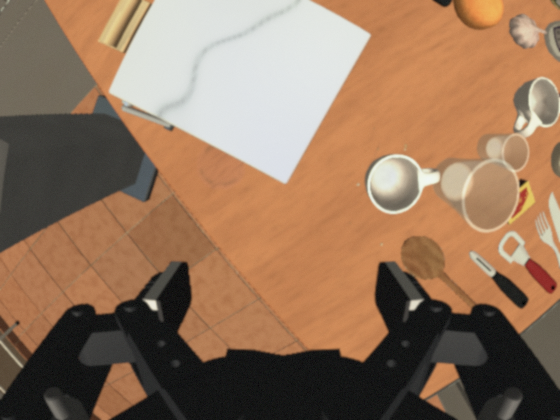

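The wrist view shows the slab at top left (110–370, 0–180) and the block at (125,22). From the masks, the slab centre is about (372,-488) with its +x axis along roughly -93°, the block is at about (374,-329), and the bar is at (520,-68) with yaw -83°. I'll move over the handle.

Call:
send_rows(rows=[{"x":1.2,"y":3.1,"z":0,"roll":3.6,"claw":0},{"x":2.4,"y":6.2,"z":0,"roll":7.2,"claw":0},{"x":3.6,"y":9.3,"z":0,"roll":10.8,"claw":0},{"x":4.8,"y":12.4,"z":0,"roll":14.4,"claw":0},{"x":6,"y":15.6,"z":0,"roll":18,"claw":0}])

```text
clock: 2.42
eef_pos: [326.5, -435.8, 242.5]
tool_rot: [3.141, 0.0, 0.739]
force: [1.2, -0.3, 0.4]
width: 85.3
```

Call:
send_rows(rows=[{"x":1.2,"y":3.1,"z":0,"roll":3.6,"claw":0},{"x":2.4,"y":6.2,"z":0,"roll":7.2,"claw":0},{"x":3.6,"y":9.3,"z":0,"roll":10.8,"claw":0},{"x":4.8,"y":12.4,"z":0,"roll":14.4,"claw":0},{"x":6,"y":15.6,"z":0,"roll":18,"claw":0}])

```text
clock: 2.83
eef_pos: [386.6, -279.8, 242.6]
tool_rot: [3.141, 0.0, 1.053]
force: [0.8, -0.4, -0.0]
width: 85.1
```

Call:
send_rows(rows=[{"x":1.2,"y":3.1,"z":0,"roll":3.6,"claw":0},{"x":2.4,"y":6.2,"z":0,"roll":7.2,"claw":0},{"x":3.6,"y":9.3,"z":0,"roll":10.8,"claw":0},{"x":4.8,"y":12.4,"z":0,"roll":14.4,"claw":0},{"x":6,"y":15.6,"z":0,"roll":18,"claw":0}])

```text
clock: 3.25
eef_pos: [446.6, -123.8, 242.6]
tool_rot: [3.141, 0.0, 1.367]
force: [0.4, 0.4, 0.2]
width: 85.6
```

Call:
send_rows(rows=[{"x":1.2,"y":3.1,"z":-1,"roll":3.6,"claw":0},{"x":2.4,"y":6.2,"z":-2,"roll":7.2,"claw":0},{"x":3.6,"y":9.3,"z":-3,"roll":10.8,"claw":0},{"x":4.8,"y":12.4,"z":-4,"roll":14.4,"claw":0},{"x":6.2,"y":15.6,"z":-5,"roll":18,"claw":0}])

```text
clock: 3.67
eef_pos: [508.4, 32.2, 192.1]
tool_rot: [3.141, 0.0, 1.681]
force: [0.3, -1.0, -0.6]
width: 85.3
```

```bash
cat >> h.py <<'E'
def st():
    s=ctrl.read_state();print("t",round(s["clock"],2),"p",s["eef_pos"].round(1),"rot",np.degrees(s["tool_rot"]).round(1),"F",s["force"].round(1),"T",s["torque"].round(2),"w",round(s["width"],1));return s
def where(cam,zs):
    for n,z in zs.items():
        print(n,[(round(q["confidence"],2),np.round(q["uv"],1).tolist(),(wf(q["uv"],z) if cam=="wrist" else w(cam,q["uv"],z)).round(1).tolist()) for q in ctrl.place_of(cam,n)[:2]])
E
python3 - <<'E'
from h import *
st();im,d=ctrl.get_image("wrist");cv2.imwrite("pics/wrist1.png",im)
where("wrist",dict(bar=0,bar_toe=0,bar_grip=10));rect("wrist","bar",5)
E
```

```text
t 3.67 p [508.4  32.2 192.1] rot [180.    0.   96.3] F [ 0.3 -1.  -0.6] T [-0.02 -0.01 -0.03] w 85.3
bar [(0.62, [280.3, 279.9], [518.3, -64.3, 0.0])]
bar_toe [(0.37, [275.9, 194.6], [501.3, 27.4, 0.0])]
bar_grip [(0.8, [276.3, 196.2], [501.1, 25.2, 10.0])]
wrist bar 0.7 centre [512.6 -52.1] size [ 25.7 254. ] ang 6.58 corners [[485.29998779296875, 72.5999984741211], [514.4000244140625, -179.6999969482422], [540.0, -176.8000030517578], [510.8999938964844, 75.5999984741211]]
```

Call:
send_rows(rows=[{"x":-0.2,"y":-1,"z":-4,"roll":0.3,"claw":0},{"x":-0.4,"y":-1.9,"z":-8,"roll":0.3,"claw":0},{"x":-0.4,"y":-1.9,"z":-12,"roll":0.3,"claw":0},{"x":-0.4,"y":-1.9,"z":-15.5,"roll":0.3,"claw":0},{"x":-0.4,"y":-1.9,"z":-17.6,"roll":0.3,"claw":0.3}])

```text
clock: 4.33
eef_pos: [502.4, 9.2, 13.8]
tool_rot: [-3.138, 0.001, 1.68]
force: [-0.0, -0.1, -0.9]
width: 75.2
```

Run:
```python
from h import *
st();im,d=ctrl.get_image("wrist");cv2.imwrite("pics/wrist2.png",im)
```

```text
t 4.33 p [502.4   9.2  13.8] rot [-1.798e+02  1.000e-01  9.630e+01] F [-0.  -0.1 -0.9] T [0.03 0.08 0.  ] w 75.2
```

View pics/wrist2.png

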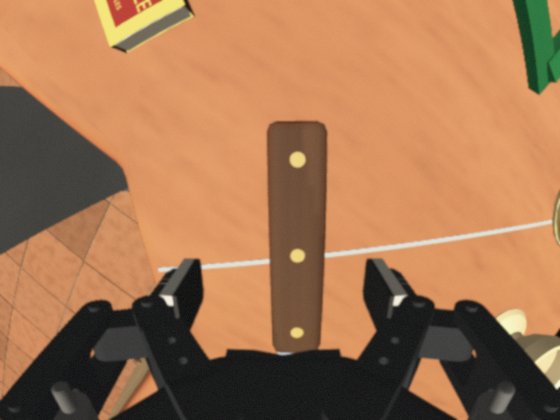

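The jaws (190 and 380) straddle the handle (268–325), and the bar is aligned. Now I'll close and lift a little.

Call:
send_rows(rows=[{"x":0,"y":0,"z":0,"roll":0,"claw":0.6},{"x":0,"y":0,"z":0,"roll":0,"claw":1},{"x":0,"y":0,"z":0,"roll":0,"claw":1},{"x":0,"y":0,"z":0,"roll":0,"claw":1},{"x":0,"y":0,"z":0,"roll":0,"claw":1}])

```text
clock: 4.8
eef_pos: [506.3, 11.7, 18.7]
tool_rot: [3.136, 0.0, 1.683]
force: [0.3, -1.0, 6.1]
width: 22.3
```

Call:
send_rows(rows=[{"x":0,"y":0,"z":0,"roll":0,"claw":1},{"x":0,"y":0,"z":0,"roll":0,"claw":1},{"x":0,"y":0,"z":0,"roll":0,"claw":1},{"x":0,"y":0,"z":1,"roll":0,"claw":1},{"x":0,"y":0,"z":3,"roll":0,"claw":1}])

```text
clock: 5.22
eef_pos: [503.0, 11.7, 46.6]
tool_rot: [-3.139, 0.0, 1.684]
force: [0.7, -0.3, -2.3]
width: 22.0
```

Call:
send_rows(rows=[{"x":0,"y":0,"z":1,"roll":0,"claw":1},{"x":0,"y":0,"z":2,"roll":0,"claw":1},{"x":0,"y":0,"z":3,"roll":0,"claw":1},{"x":0,"y":0,"z":3.3,"roll":0,"claw":1},{"x":0,"y":0,"z":3.3,"roll":0,"claw":1}])

```text
clock: 5.63
eef_pos: [504.7, 11.9, 80.3]
tool_rot: [3.14, 0.0, 1.683]
force: [0.6, 0.6, -2.1]
width: 22.0
```

Run:
```python
from h import *
st();im,d=ctrl.get_image("wrist");cv2.imwrite("pics/wrist3.png",im)
im,d=ctrl.get_image("scene");cv2.imwrite("pics/scene3.png",cv2.resize(im[150:300,150:350],None,fx=4,fy=4,interpolation=cv2.INTER_CUBIC))
where("scene",dict(bar_toe=0,bar_grip=70,bar=30))
```

```text
t 5.63 p [504.7  11.9  80.3] rot [179.9   0.   96.5] F [ 0.6  0.6 -2.1] T [-0.01  0.06  0.05] w 22.0
bar_toe [(0.79, [290.0, 192.9], [624.0, -290.4, 0.0])]
bar_grip [(0.61, [227.6, 222.3], [508.3, 22.2, 70.0])]
bar [(0.75, [255.6, 214.2], [547.6, -98.5, 30.0])]
```

View pics/scene3.png

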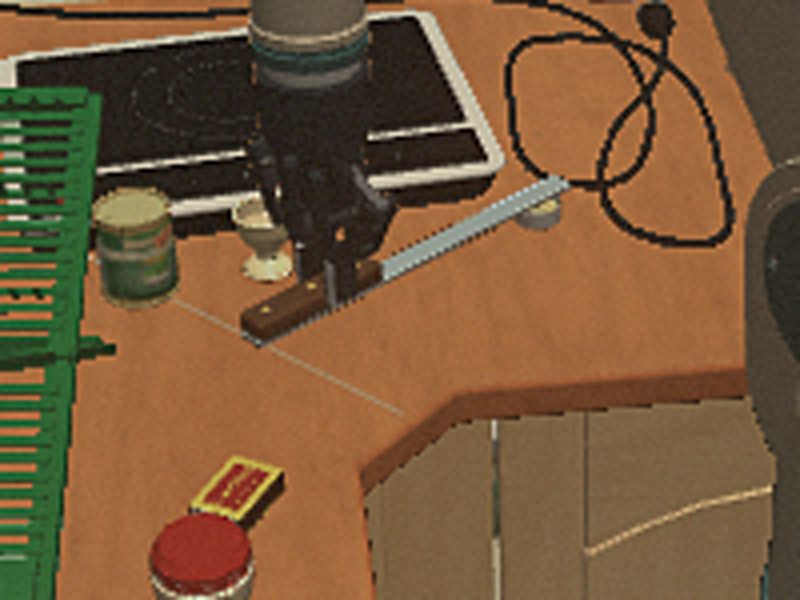

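The bar is held level and doesn't droop by itself. It has to pitch toe-down by about 0.25 rad, so I'll move clear of the candle and relax the grip slightly until the toe settles on the worktop.

Call:
send_rows(rows=[{"x":-1,"y":0,"z":-0.2,"claw":1},{"x":-2,"y":0,"z":-0.4,"claw":1},{"x":-2.5,"y":0,"z":-0.8,"claw":1},{"x":-2.5,"y":0,"z":-0.8,"claw":0.76},{"x":-2.5,"y":0,"z":-0.8,"claw":0.76}])

```text
$.rows[0]: bad value
```

Call:
send_rows(rows=[{"x":0,"y":0,"z":0,"claw":0.745},{"x":0,"y":0,"z":0,"claw":0.745},{"x":0,"y":0,"z":0,"claw":0.745}])

```text
$.rows[0]: bad value
```

Run:
```python
from h import *
st()
for i in range(2):
    im,d=ctrl.get_image("scene")
    where("scene",dict(bar_toe=0));where("scene",dict(bar_toe=57))
st()
```

```text
t 5.88 p [503.6  12.   78.6] rot [-179.9   -0.    96.5] F [-0.2 -0.9 -2.1] T [ 0.01  0.02 -0.02] w 22.2
bar_toe [(0.7, [291.7, 195.5], [607.3, -283.9, 0.0])]
bar_toe [(0.7, [291.7, 195.5], [530.2, -220.6, 57.0])]
bar_toe [(0.92, [292.1, 194.5], [611.5, -289.0, 0.0])]
bar_toe [(0.92, [292.1, 194.5], [534.1, -225.4, 57.0])]
t 6.18 p [504.   12.   79.1] rot [-180.    -0.    96.5] F [ 0.7 -0.3 -1.3] T [0.09 0.03 0.02] w 22.4
```

Call:
send_rows(rows=[{"x":-1,"y":0,"z":-0.2,"roll":0,"claw":1},{"x":-2,"y":0,"z":-0.4,"roll":0,"claw":1},{"x":-2.5,"y":0,"z":-0.8,"roll":0,"claw":1},{"x":-2.5,"y":0,"z":-0.8,"roll":0,"claw":0.76},{"x":-2.5,"y":0,"z":-0.8,"roll":0,"claw":0.76}])

```text
clock: 6.6
eef_pos: [479.3, 12.0, 71.2]
tool_rot: [3.142, -0.0, 1.684]
force: [0.3, 0.3, -2.4]
width: 22.3
```

Call:
send_rows(rows=[{"x":0,"y":0,"z":0,"roll":0,"claw":0.745},{"x":0,"y":0,"z":0,"roll":0,"claw":0.745},{"x":0,"y":0,"z":0,"roll":0,"claw":0.745}])

```text
clock: 6.85
eef_pos: [479.8, 12.0, 71.4]
tool_rot: [3.141, -0.0, 1.684]
force: [-0.3, 0.2, -2.3]
width: 22.3
```

Run:
```python
from h import *
st()
for i in range(2):
    im,d=ctrl.get_image("scene")
    where("scene",dict(bar_toe=0));where("scene",dict(bar_toe=57))
st()
```

```text
t 6.85 p [479.8  12.   71.4] rot [179.9  -0.   96.5] F [-0.3  0.2 -2.3] T [ 0.08  0.02 -0.04] w 22.3
bar_toe [(0.97, [298.2, 200.8], [568.2, -278.5, -0.0])]
bar_toe [(0.97, [298.2, 200.8], [493.7, -215.6, 57.0])]
bar_toe []
bar_toe []
t 7.15 p [479.2  12.   71.3] rot [180.   -0.   96.5] F [ 0.6 -0.6 -1.8] T [0.02 0.01 0.05] w 22.5
```

Call:
send_rows(rows=[{"x":0,"y":0,"z":0,"roll":0,"claw":0.735},{"x":0,"y":0,"z":0,"roll":0,"claw":0.735},{"x":0,"y":0,"z":0,"roll":0,"claw":0.735}])

```text
clock: 7.4
eef_pos: [479.1, 12.0, 71.3]
tool_rot: [3.142, -0.0, 1.684]
force: [0.2, 0.0, -2.0]
width: 23.0
```

Call:
send_rows(rows=[{"x":0,"y":0,"z":0,"roll":0,"claw":0.728},{"x":0,"y":0,"z":0,"roll":0,"claw":0.728},{"x":0,"y":0,"z":0,"roll":0,"claw":0.728}])

```text
clock: 7.65
eef_pos: [479.1, 11.9, 71.3]
tool_rot: [-3.142, -0.0, 1.684]
force: [-1.7, -0.2, -2.3]
width: 23.5
```

Run:
```python
from h import *
im,d=ctrl.get_image("scene")
where("scene",dict(bar_toe=0));where("scene",dict(bar_toe=57))
st()
```

```text
bar_toe [(0.7, [297.5, 204.0], [554.3, -264.1, -0.0])]
bar_toe [(0.7, [297.5, 204.0], [480.8, -202.1, 57.0])]
t 7.8 p [479.2  12.   71.3] rot [180.   -0.   96.5] F [ 0.3 -0.9 -2.6] T [ 0.03  0.05 -0.  ] w 23.2
```

Call:
send_rows(rows=[{"x":0,"y":0,"z":0,"roll":0,"claw":0.724},{"x":0,"y":0,"z":0,"roll":0,"claw":0.724},{"x":0,"y":0,"z":0,"roll":0,"claw":0.724}])

```text
clock: 8.05
eef_pos: [479.1, 12.0, 71.3]
tool_rot: [3.142, -0.0, 1.684]
force: [0.2, 0.3, -1.4]
width: 23.5
```

Call:
send_rows(rows=[{"x":0,"y":0,"z":0,"roll":0,"claw":0.72},{"x":0,"y":0,"z":0,"roll":0,"claw":0.72},{"x":0,"y":0,"z":0,"roll":0,"claw":0.72}])

```text
clock: 8.3
eef_pos: [479.1, 11.9, 71.3]
tool_rot: [3.142, 0.0, 1.684]
force: [-0.7, 0.6, -2.3]
width: 23.8
```

Run:
```python
from h import *
im,d=ctrl.get_image("scene");cv2.imwrite("pics/scene4.png",cv2.resize(im[180:280,200:320],None,fx=5,fy=5,interpolation=cv2.INTER_CUBIC))
where("scene",dict(bar_toe=0));where("scene",dict(bar_toe=57))
st()
```

```text
bar_toe [(0.7, [295.3, 217.2], [498.7, -209.2, -0.0])]
bar_toe [(0.7, [295.3, 217.2], [429.1, -151.0, 57.0])]
t 8.45 p [479.2  11.9  71.3] rot [180.    0.   96.5] F [-0.6  0.  -1.3] T [-0.   -0.01  0.07] w 23.8
```

View pics/scene4.png

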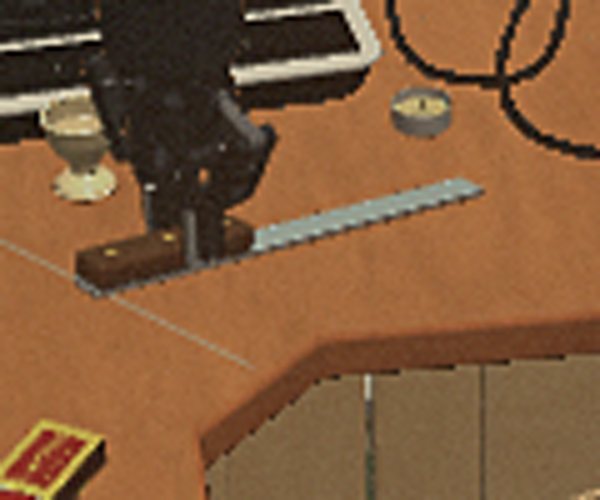

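The bar has pitched toe-down, with the toe (482,190 in the crop) projecting to the worktop level where I expected it. I'll tighten, then lower slightly to confirm the toe is touching.

Call:
send_rows(rows=[{"x":0,"y":0,"z":0,"roll":0,"claw":0.718},{"x":0,"y":0,"z":0,"roll":0,"claw":0.718},{"x":0,"y":0,"z":0,"roll":0,"claw":0.8},{"x":0,"y":0,"z":0,"roll":0,"claw":1},{"x":0,"y":0,"z":0,"roll":0,"claw":1}])

```text
clock: 8.87
eef_pos: [479.2, 12.0, 71.4]
tool_rot: [3.141, -0.0, 1.684]
force: [0.2, -0.6, 0.2]
width: 0.4
```

Call:
send_rows(rows=[{"x":0,"y":0,"z":-0.1,"roll":0,"claw":1},{"x":0,"y":0,"z":-0.2,"roll":0,"claw":1},{"x":0,"y":0,"z":-0.2,"roll":0,"claw":1}])

```text
clock: 9.12
eef_pos: [479.0, 12.0, 69.1]
tool_rot: [-3.141, -0.0, 1.684]
force: [0.5, 0.1, 0.8]
width: -0.2
```

Call:
send_rows(rows=[{"x":0,"y":0,"z":-0.1,"roll":0,"claw":1},{"x":0,"y":0,"z":-0.2,"roll":0,"claw":1},{"x":0,"y":0,"z":-0.2,"roll":0,"claw":1}])

```text
clock: 9.37
eef_pos: [479.0, 11.9, 67.1]
tool_rot: [-3.141, -0.0, 1.684]
force: [0.2, 0.4, 0.4]
width: 0.2
```

The bar slipped out, because 0.718 was too loose. I'll rise, open and locate it again.

Call:
send_rows(rows=[{"x":0,"y":0,"z":3,"roll":0,"claw":0.5},{"x":0,"y":0,"z":6,"roll":0,"claw":0},{"x":0,"y":0,"z":10,"roll":0,"claw":0},{"x":0,"y":0,"z":12,"roll":0,"claw":0},{"x":0,"y":0,"z":12,"roll":0,"claw":0}])

```text
clock: 9.78
eef_pos: [481.9, 12.4, 191.4]
tool_rot: [3.133, 0.0, 1.683]
force: [-0.2, -0.4, 0.1]
width: 60.5
```

Run:
```python
from h import *
st();im,d=ctrl.get_image("wrist");cv2.imwrite("pics/wrist5.png",im)
where("wrist",dict(bar_grip=10));rect("wrist","bar",5)
im,d=ctrl.get_image("top");rect("top","bar",5)
```

```text
t 9.78 p [481.9  12.4 191.4] rot [179.5   0.   96.4] F [-0.2 -0.4  0.1] T [-0.05 -0.08 -0.04] w 60.5
bar_grip [(0.7, [275.7, 169.1], [469.5, 32.6, 10.0])]
wrist bar 0.9 centre [480.7 -54.3] size [ 25.5 277.8] ang 6.75 corners [[451.70001220703125, 82.0999984741211], [484.29998779296875, -193.8000030517578], [509.70001220703125, -190.6999969482422], [477.0, 85.0999984741211]]
top bar 0.94 centre [491.1 -90.6] size [ 25.6 242. ] ang 6.39 corners [[464.8999938964844, 28.200000762939453], [491.8999938964844, -212.3000030517578], [517.2999877929688, -209.39999389648438], [490.3999938964844, 31.100000381469727]]
```

View pics/wrist5.png

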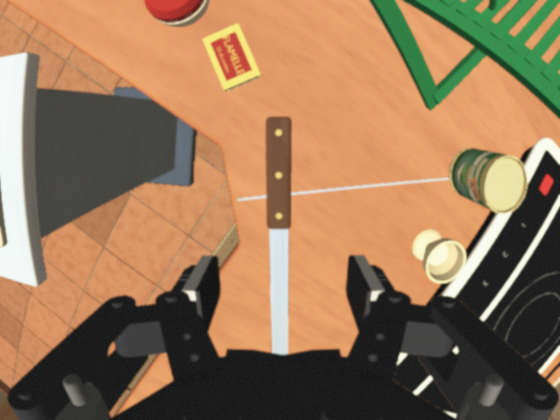

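The bar lies flat, undamaged, with its handle at (278,118–228). I'll re-grip it about 3 mm lower on the handle.

Call:
send_rows(rows=[{"x":-0.4,"y":0.3,"z":-4,"roll":0.2,"claw":0},{"x":-0.7,"y":0.6,"z":-8,"roll":0.2,"claw":0},{"x":-0.7,"y":0.6,"z":-12,"roll":0.2,"claw":0.2},{"x":-0.7,"y":0.6,"z":-15.5,"roll":0.2,"claw":0.3},{"x":-0.7,"y":0.6,"z":-17.3,"roll":0.2,"claw":0.3}])

```text
clock: 10.45
eef_pos: [468.2, 17.6, 9.8]
tool_rot: [-3.132, 0.002, 1.689]
force: [3.3, 0.9, 0.4]
width: 59.9
```

Call:
send_rows(rows=[{"x":0,"y":0,"z":0,"roll":0,"claw":0.4},{"x":0,"y":0,"z":0,"roll":0,"claw":0.6},{"x":0,"y":0,"z":0,"roll":0,"claw":1},{"x":0,"y":0,"z":0,"roll":0,"claw":1},{"x":0,"y":0,"z":0,"roll":0,"claw":1}])

```text
clock: 10.87
eef_pos: [473.1, 18.0, 15.6]
tool_rot: [3.139, -0.0, 1.687]
force: [-0.0, -0.4, -2.4]
width: 22.6
```

Call:
send_rows(rows=[{"x":0,"y":0,"z":0,"roll":0,"claw":1},{"x":0,"y":0,"z":0,"roll":0,"claw":1},{"x":0,"y":0,"z":0,"roll":0,"claw":1}])

```text
clock: 11.12
eef_pos: [472.8, 17.9, 15.3]
tool_rot: [3.14, 0.0, 1.687]
force: [0.8, -1.4, 7.9]
width: 23.0
```

```bash
python3 -c "
from h import *
st()"
```

```text
t 11.12 p [472.8  17.9  15.3] rot [179.9   0.   96.6] F [ 0.8 -1.4  7.9] T [-0.03  0.14 -0.01] w 23.0
```

Call:
send_rows(rows=[{"x":0,"y":0,"z":1,"roll":0,"claw":1},{"x":0,"y":0,"z":3,"roll":0,"claw":1},{"x":0,"y":0,"z":5,"roll":0,"claw":1},{"x":0,"y":0,"z":5.8,"roll":0,"claw":1},{"x":0,"y":0,"z":5.8,"roll":0,"claw":0.75}])

```text
clock: 11.53
eef_pos: [473.3, 17.9, 73.9]
tool_rot: [3.138, -0.0, 1.686]
force: [-0.2, -0.0, -2.2]
width: 22.7
```

Call:
send_rows(rows=[{"x":0,"y":0,"z":0,"roll":0,"claw":0.73},{"x":0,"y":0,"z":0,"roll":0,"claw":0.728},{"x":0,"y":0,"z":0,"roll":0,"claw":0.724},{"x":0,"y":0,"z":0,"roll":0,"claw":0.724},{"x":0,"y":0,"z":0,"roll":0,"claw":0.724}])

```text
clock: 11.95
eef_pos: [471.7, 18.0, 71.6]
tool_rot: [-3.14, -0.0, 1.687]
force: [0.0, -0.3, -1.7]
width: 23.6
```

Call:
send_rows(rows=[{"x":0,"y":0,"z":0,"roll":0,"claw":0.722},{"x":0,"y":0,"z":0,"roll":0,"claw":0.722},{"x":0,"y":0,"z":0,"roll":0,"claw":0.722}])

```text
clock: 12.2
eef_pos: [472.1, 18.0, 72.2]
tool_rot: [-3.141, -0.0, 1.687]
force: [1.1, 0.7, -3.1]
width: 23.8
```

Run:
```python
from h import *
im,d=ctrl.get_image("scene");cv2.imwrite("pics/scene6.png",cv2.resize(im[180:280,200:320],None,fx=5,fy=5,interpolation=cv2.INTER_CUBIC))
where("scene",dict(bar_toe=0))
c=ctrl.get_calibration("scene");T=np.linalg.inv(c["T"])
for z in (0,57):
    q=(T@[499.5,-213,z,1])[:3];print(z,(np.array(c["intrinsics"])@q/q[2])[:2])
st()
```

```text
bar_toe []
0 [296.11492211 216.67139675]
57 [296.27988232 200.31150813]
t 12.3 p [472.1  18.   72.3] rot [-180.    -0.    96.7] F [-0.  -0.6 -1.5] T [0.11 0.01 0.04] w 23.4
```

```bash
cat >> h.py <<'E'
def toe():
    im,d=ctrl.get_image("scene")
    for r in ctrl.regions_of("scene","bar")[:1]:
        m=r["region"];ys,xs=np.nonzero(m);k=xs>=xs.max()-2
        print("toe px",xs.max(),ys[k].mean(),"n",m.sum(),round(r["confidence"],2))
E
python3 - <<'E'
from h import *
toe();st()
E
```

```text
toe px 296 201.83333333333334 n 545 0.62
t 12.4 p [472.1  18.   72.3] rot [180.   -0.   96.7] F [-0.5  0.  -0.7] T [0.09 0.03 0.01] w 23.8
```

Call:
send_rows(rows=[{"x":0,"y":0,"z":0,"roll":0,"claw":0.72},{"x":0,"y":0,"z":0,"roll":0,"claw":0.72}])

```text
clock: 12.57
eef_pos: [472.1, 17.9, 72.4]
tool_rot: [3.142, 0.0, 1.687]
force: [-0.3, 0.4, -2.4]
width: 23.9
```

Run:
```python
from h import *
toe();st()
```

```text
toe px 296 215.33333333333334 n 480 0.92
t 12.67 p [472.2  17.9  72.4] rot [180.    0.   96.7] F [ 0.6 -0.3 -1.3] T [-0.01 -0.02 -0.01] w 23.9
```

The toe has dropped from row 202 to 215, so it is at worktop level. I'm tightening now.

Call:
send_rows(rows=[{"x":0,"y":0,"z":0,"roll":0,"claw":1},{"x":0,"y":0,"z":0,"roll":0,"claw":1},{"x":0,"y":0,"z":0,"roll":0,"claw":1}])

```text
clock: 12.92
eef_pos: [472.2, 18.0, 72.4]
tool_rot: [3.142, -0.0, 1.687]
force: [0.6, -0.1, -0.8]
width: 22.6
```

Call:
send_rows(rows=[{"x":0,"y":0,"z":0,"roll":0,"claw":1},{"x":0,"y":0,"z":-0.1,"roll":0,"claw":1},{"x":0,"y":0,"z":-0.2,"roll":0,"claw":1},{"x":0,"y":0,"z":-0.2,"roll":0,"claw":1}])

```text
clock: 13.25
eef_pos: [472.2, 18.2, 70.2]
tool_rot: [3.142, -0.0, 1.688]
force: [-0.5, 0.6, -0.5]
width: 22.5
```

Run:
```python
from h import *
st();toe();im,d=ctrl.get_image("wrist");cv2.imwrite("pics/wrist7.png",im);st()
```

```text
t 13.25 p [472.2  18.2  70.2] rot [180.   -0.   96.7] F [-0.5  0.6 -0.5] T [-0.07  0.01  0.03] w 22.5
toe px 294 219.25 n 536 0.6
t 13.4 p [472.2  18.1  70.4] rot [180.   -0.   96.7] F [-0.4  0.2  0.2] T [0.04 0.03 0.05] w 22.2
```

View pics/wrist7.png

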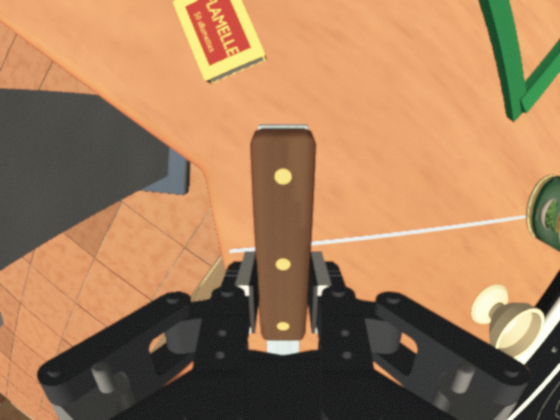

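The handle is held firmly and pitched, with its end at (283,128). I'll measure the exact pitch from the wrist depth.

```bash
cat >> h.py <<'E'
def handle():
    c=ctrl.get_calibration("wrist");s=ctrl.read_state();im,d=ctrl.get_image("wrist")
    K=np.array(c["intrinsics"]);T=np.array(c["T"]);P=[]
    for v in range(118,345,3):
        for u in range(268,300,3):
            if d[v,u]<=0: continue
            a=np.array([(u-K[0,2])/K[0,0],(v-K[1,2])/K[1,1]]);t=np.hypot(*a)
            r=np.array([*(np.sin(t)*a/max(t,1e-9)),np.cos(t)]);P.append(T[:3,:3]@(r/r[2]*d[v,u])+T[:3,3])
    P=np.array(P);y=s["tool_rot"][2];ax=-np.array([np.cos(y),np.sin(y)])  # toe direction
    b=(P[:,:2]-s["eef_pos"][:2])@ax
    for lo in range(-80,30,10):
        k=(b>=lo)&(b<lo+10)
        if k.any(): print(lo+5,k.sum(),np.median(P[k,2]).round(1))
    return b,P
E
python3 - <<'E'
from h import *
st();handle()
E
```

```text
t 13.4 p [472.2  18.1  70.4] rot [180.   -0.   96.7] F [-0.4  0.2  0.2] T [0.04 0.03 0.05] w 22.2
-65 87 81.5
-55 105 88.5
-45 93 86.2
-35 87 83.8
-25 79 81.4
-15 75 78.9
-5 67 76.6
5 64 74.2
15 55 71.8
25 51 69.4
```

The pitch is 0.24 rad with the toe on the worktop. A stop only 30 mm in would need a steeper 0.30 rad, so I'll raise the hand and let the bar pitch a little more.

Call:
send_rows(rows=[{"x":0,"y":0,"z":0.7,"roll":0,"claw":1},{"x":0,"y":0,"z":1.5,"roll":0,"claw":1},{"x":0,"y":0,"z":1.5,"roll":0,"claw":0.75},{"x":0,"y":0,"z":1.5,"roll":0,"claw":0.728},{"x":0,"y":0,"z":1.5,"roll":0,"claw":0.724}])

```text
clock: 13.87
eef_pos: [472.2, 17.8, 85.5]
tool_rot: [3.141, 0.0, 1.687]
force: [-0.8, 0.1, -1.4]
width: 23.7
```

Call:
send_rows(rows=[{"x":0,"y":0,"z":0,"roll":0,"claw":0.722},{"x":0,"y":0,"z":0,"roll":0,"claw":0.72},{"x":0,"y":0,"z":0,"roll":0,"claw":0.72}])

```text
clock: 14.12
eef_pos: [472.0, 17.9, 85.1]
tool_rot: [-3.141, 0.0, 1.687]
force: [0.6, -0.7, -2.0]
width: 24.2
```

Run:
```python
from h import *
st();handle()
```

```text
t 14.12 p [472.   17.9  85.1] rot [-180.     0.    96.7] F [ 0.6 -0.7 -2. ] T [-0.02  0.03  0.01] w 24.2
-65 98 98.0
-55 99 107.2
-45 99 104.5
-35 82 101.4
-25 81 98.1
-15 70 95.0
-5 62 91.9
5 61 89.0
15 49 86.1
25 51 82.7
```

Pitch is now 0.30 with the toe on the worktop. I'll tighten, lift and carry it to the block.

Call:
send_rows(rows=[{"x":0,"y":0,"z":0,"roll":0,"claw":1},{"x":0,"y":0,"z":0,"roll":0,"claw":1},{"x":0,"y":0,"z":0,"roll":0,"claw":1},{"x":0,"y":0,"z":1.5,"roll":0,"claw":1},{"x":0,"y":0,"z":4,"roll":0,"claw":1}])

```text
clock: 14.58
eef_pos: [470.4, 17.9, 124.0]
tool_rot: [-3.136, -0.0, 1.688]
force: [1.1, -0.3, -1.5]
width: 22.1
```

Call:
send_rows(rows=[{"x":-1,"y":-2,"z":1,"roll":-1.5,"claw":1},{"x":-2.5,"y":-4.5,"z":1,"roll":-3,"claw":1},{"x":-4,"y":-7,"z":1,"roll":-4.5,"claw":1},{"x":-5.5,"y":-9.5,"z":1,"roll":-6,"claw":1},{"x":-6.5,"y":-11.5,"z":1,"roll":-7.5,"claw":1}])

```text
clock: 15.0
eef_pos: [405.0, -98.8, 135.3]
tool_rot: [-3.14, 0.001, 1.554]
force: [-0.7, -0.0, -2.0]
width: 22.6
```

Call:
send_rows(rows=[{"x":-0.8,"y":-1.6,"z":-0.5,"roll":-1,"claw":1},{"x":-1.6,"y":-3.2,"z":-0.8,"roll":-2.1,"claw":1},{"x":-1.6,"y":-3.2,"z":-0.8,"roll":-2.1,"claw":1}])

```text
clock: 15.25
eef_pos: [388.3, -132.3, 126.8]
tool_rot: [-3.138, 0.002, 1.514]
force: [-0.6, -0.9, -1.8]
width: 22.4
```

Run:
```python
from h import *
st();handle()
im,d=ctrl.get_image("top");a=im[220:330,260:470];cv2.imwrite("pics/top8.png",cv2.resize(a,None,fx=3.8,fy=3.8,interpolation=cv2.INTER_CUBIC))
where("top",dict(bar_toe=38,slab_front=32,slab=0,block=0));rect("top","slab",52);rect("top","block",10)
```

```text
t 15.25 p [ 388.3 -132.3  126.8] rot [-1.798e+02  1.000e-01  8.670e+01] F [-0.6 -0.9 -1.8] T [-0.01  0.09  0.  ] w 22.4
-75 11 -911.2
-65 59 141.8
-55 117 148.5
-45 95 145.8
-35 83 142.6
-25 83 139.4
-15 69 136.5
-5 64 133.6
5 57 130.2
15 54 127.5
25 50 123.9
bar_toe [(0.59, [361.4, 266.9], [381.6, -349.8, 38.0]), (0.56, [315.6, 188.9], [581.6, -240.6, 38.0])]
slab_front [(0.97, [372.0, 266.9], [381.2, -377.5, 32.0])]
slab [(0.63, [412.3, 265.8], [382.6, -487.9, 0.0])]
block [(0.8, [351.0, 270.4], [373.4, -329.2, -0.0])]
top slab 0.72 centre [ 371.  -487.9] size [222.8 199. ] ang 85.35 corners [[262.70001220703125, -590.7999877929688], [461.1000061035156, -607.0], [479.20001220703125, -384.8999938964844], [280.79998779296875, -368.79998779296875]]
top block 0.58 centre [ 352.9 -326.9] size [40.9 27.6] ang 87.72 corners [[338.29998779296875, -346.79998779296875], [365.8999938964844, -347.8999938964844], [367.5, -307.0], [340.0, -305.8999938964844]]
```

View pics/top8.png

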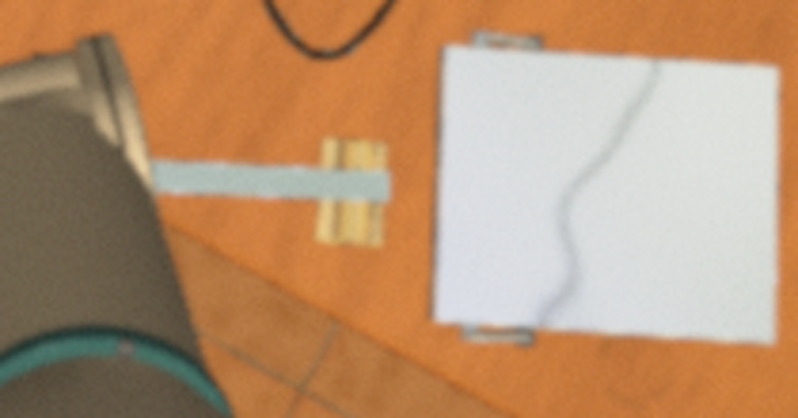

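The top view shows the toe at (388,186), just past the ridge (343–370). The slab's front edge is at column ~438, midpoint row 184, so the bar is well aligned. I'll lower it and slide in along the slope to about 20 mm behind the front edge.

Call:
send_rows(rows=[{"x":0,"y":0,"z":-0.6,"roll":0,"claw":1},{"x":0,"y":0,"z":-1.2,"roll":0,"claw":1},{"x":0,"y":0,"z":-1.6,"roll":0,"claw":1},{"x":0,"y":0,"z":-1.6,"roll":0,"claw":1}])

```text
clock: 15.98
eef_pos: [390.8, -128.9, 110.4]
tool_rot: [-3.14, -0.0, 1.52]
force: [1.0, -1.0, -1.6]
width: 22.7
```

Call:
send_rows(rows=[{"x":-0.05,"y":-1,"z":-0.32,"roll":0,"claw":1},{"x":-0.1,"y":-2,"z":-0.65,"roll":0,"claw":1},{"x":-0.15,"y":-3,"z":-1,"roll":0,"claw":1},{"x":-0.2,"y":-3.9,"z":-1.3,"roll":0,"claw":1},{"x":-0.25,"y":-4.7,"z":-1.55,"roll":0,"claw":1}])

```text
clock: 16.4
eef_pos: [388.3, -177.7, 95.4]
tool_rot: [-3.141, 0.0, 1.518]
force: [0.8, 0.1, -1.6]
width: 22.4
```

Call:
send_rows(rows=[{"x":0,"y":0,"z":0,"roll":0,"claw":1},{"x":0,"y":0,"z":0,"roll":0,"claw":1},{"x":0,"y":0,"z":0,"roll":0,"claw":1}])

```text
clock: 16.65
eef_pos: [388.4, -176.1, 95.8]
tool_rot: [-3.141, -0.0, 1.519]
force: [-0.4, -0.7, -1.0]
width: 22.7
```

Run:
```python
from h import *
st();handle()
im,d=ctrl.get_image("top");cv2.imwrite("pics/top9.png",im)
where("top",dict(slab_front=32,block=0));rect("top","slab",52);st()
```

```text
t 16.65 p [ 388.4 -176.1   95.8] rot [-180.   -0.   87.] F [-0.4 -0.7 -1. ] T [-0.28  0.06 -0.09] w 22.7
-75 11 -911.1
-65 66 110.2
-55 110 117.4
-45 92 114.7
-35 84 111.8
-25 83 108.5
-15 69 105.3
-5 66 102.4
5 58 99.4
15 51 96.3
25 52 93.2
slab_front [(0.74, [370.1, 266.0], [383.5, -372.8, 32.0])]
block [(0.61, [350.2, 269.7], [375.2, -327.2, 0.0])]
top slab 0.51 centre [ 355.  -320.7] size [39.4 29.5] ang 88.0 corners [[339.6000061035156, -339.8999938964844], [369.1000061035156, -340.8999938964844], [370.3999938964844, -301.5], [341.0, -300.5]]
t 16.9 p [ 388.6 -175.7   95.9] rot [-180.    -0.    87.1] F [ 0.1 -1.  -0.9] T [-0.16  0.13 -0.05] w 22.5
```

Very light contact with the ridge, no push on the slab. Now I'll feel forward in small steps, watching Fy.

Call:
send_rows(rows=[{"x":0,"y":-0.1,"z":-0.03,"roll":0,"claw":1},{"x":0,"y":-0.2,"z":-0.06,"roll":0,"claw":1},{"x":0,"y":-0.3,"z":-0.09,"roll":0,"claw":1},{"x":-0.02,"y":-0.4,"z":-0.12,"roll":0,"claw":1},{"x":-0.02,"y":-0.5,"z":-0.15,"roll":0,"claw":1}])

```text
clock: 17.32
eef_pos: [388.6, -181.1, 94.3]
tool_rot: [3.141, -0.0, 1.52]
force: [-0.0, -0.2, -0.9]
width: 22.2
```

```bash
python3 -c "
from h import *
st()"
```

```text
t 17.32 p [ 388.6 -181.1   94.3] rot [180.   -0.   87.1] F [-0.  -0.2 -0.9] T [-0.07 -0.03  0.01] w 22.2
```

Call:
send_rows(rows=[{"x":0,"y":-0.1,"z":-0.03,"roll":0,"claw":1},{"x":0,"y":-0.2,"z":-0.06,"roll":0,"claw":1},{"x":-0.02,"y":-0.3,"z":-0.09,"roll":0,"claw":1},{"x":-0.02,"y":-0.4,"z":-0.12,"roll":0,"claw":1},{"x":-0.02,"y":-0.4,"z":-0.12,"roll":0,"claw":1}])

```text
clock: 17.73
eef_pos: [388.2, -185.3, 93.1]
tool_rot: [3.142, 0.0, 1.519]
force: [0.4, 0.3, -1.6]
width: 22.6
```

Call:
send_rows(rows=[{"x":0,"y":-0.1,"z":-0.03,"roll":0,"claw":1},{"x":0,"y":-0.2,"z":-0.06,"roll":0,"claw":1},{"x":-0.02,"y":-0.3,"z":-0.09,"roll":0,"claw":1},{"x":-0.02,"y":-0.4,"z":-0.12,"roll":0,"claw":1},{"x":-0.02,"y":-0.4,"z":-0.12,"roll":0,"claw":1}])

```text
clock: 18.15
eef_pos: [388.0, -189.3, 91.9]
tool_rot: [-3.142, 0.0, 1.519]
force: [-0.4, -0.5, -1.1]
width: 22.4
```

Call:
send_rows(rows=[{"x":0,"y":-0.1,"z":-0.03,"roll":0,"claw":1},{"x":0,"y":-0.2,"z":-0.06,"roll":0,"claw":1},{"x":-0.02,"y":-0.3,"z":-0.09,"roll":0,"claw":1},{"x":-0.02,"y":-0.4,"z":-0.12,"roll":0,"claw":1},{"x":-0.02,"y":-0.4,"z":-0.12,"roll":0,"claw":1}])

```text
clock: 18.57
eef_pos: [387.8, -193.3, 90.7]
tool_rot: [3.142, 0.0, 1.519]
force: [0.3, 0.1, -0.9]
width: 22.2
```

```bash
python3 -c "
from h import *
st()"
```

```text
t 18.57 p [ 387.8 -193.3   90.7] rot [180.   0.  87.] F [ 0.3  0.1 -0.9] T [-0.2   0.01 -0.02] w 22.2
```

Call:
send_rows(rows=[{"x":0,"y":-0.1,"z":-0.01,"roll":0,"claw":1},{"x":0,"y":-0.2,"z":-0.02,"roll":0,"claw":1},{"x":-0.02,"y":-0.3,"z":-0.04,"roll":0,"claw":1},{"x":-0.02,"y":-0.4,"z":-0.05,"roll":0,"claw":1},{"x":-0.02,"y":-0.4,"z":-0.05,"roll":0,"claw":1}])

```text
clock: 18.98
eef_pos: [387.5, -197.3, 90.1]
tool_rot: [-3.141, 0.0, 1.519]
force: [-0.5, -0.8, -2.0]
width: 22.1
```

Call:
send_rows(rows=[{"x":0,"y":-0.1,"z":-0.01,"roll":0,"claw":1},{"x":0,"y":-0.2,"z":-0.02,"roll":0,"claw":1},{"x":-0.02,"y":-0.3,"z":-0.04,"roll":0,"claw":1},{"x":-0.02,"y":-0.4,"z":-0.05,"roll":0,"claw":1},{"x":-0.02,"y":-0.4,"z":-0.05,"roll":0,"claw":1}])

```text
clock: 19.4
eef_pos: [387.4, -201.3, 89.7]
tool_rot: [-3.141, 0.0, 1.519]
force: [0.6, 0.5, -1.9]
width: 22.1
```

Call:
send_rows(rows=[{"x":0,"y":-0.1,"z":-0.01,"roll":0,"claw":1},{"x":0,"y":-0.2,"z":-0.02,"roll":0,"claw":1},{"x":-0.02,"y":-0.3,"z":-0.04,"roll":0,"claw":1},{"x":-0.02,"y":-0.4,"z":-0.05,"roll":0,"claw":1},{"x":-0.02,"y":-0.4,"z":-0.05,"roll":0,"claw":1}])

```text
clock: 19.82
eef_pos: [387.2, -205.3, 89.2]
tool_rot: [3.142, 0.0, 1.519]
force: [-0.3, -0.0, -2.7]
width: 22.4
```

```bash
python3 -c "
from h import *
st()"
```

```text
t 19.82 p [ 387.2 -205.3   89.2] rot [180.   0.  87.] F [-0.3 -0.  -2.7] T [ 0.05 -0.01 -0.05] w 22.4
```

Call:
send_rows(rows=[{"x":0,"y":-0.1,"z":-0.01,"roll":0,"claw":1},{"x":0,"y":-0.2,"z":-0.02,"roll":0,"claw":1},{"x":-0.02,"y":-0.3,"z":-0.03,"roll":0,"claw":1},{"x":-0.02,"y":-0.4,"z":-0.05,"roll":0,"claw":1},{"x":-0.02,"y":-0.4,"z":-0.05,"roll":0,"claw":1}])

```text
clock: 20.23
eef_pos: [387.0, -209.3, 88.7]
tool_rot: [-3.142, 0.0, 1.519]
force: [-1.0, -0.4, -2.2]
width: 22.6
```

Call:
send_rows(rows=[{"x":0,"y":-0.1,"z":-0.01,"roll":0,"claw":1},{"x":0,"y":-0.2,"z":-0.02,"roll":0,"claw":1},{"x":-0.02,"y":-0.3,"z":-0.03,"roll":0,"claw":1},{"x":-0.02,"y":-0.4,"z":-0.05,"roll":0,"claw":1},{"x":-0.02,"y":-0.4,"z":-0.05,"roll":0,"claw":1}])

```text
clock: 20.65
eef_pos: [386.8, -213.3, 88.2]
tool_rot: [3.142, 0.0, 1.519]
force: [-0.9, 0.5, -2.6]
width: 22.5
```

Call:
send_rows(rows=[{"x":0,"y":-0.1,"z":-0.01,"roll":0,"claw":1},{"x":0,"y":-0.2,"z":-0.02,"roll":0,"claw":1},{"x":-0.02,"y":-0.3,"z":-0.03,"roll":0,"claw":1},{"x":-0.02,"y":-0.4,"z":-0.05,"roll":0,"claw":1},{"x":-0.02,"y":-0.4,"z":-0.05,"roll":0,"claw":1}])

```text
clock: 21.07
eef_pos: [386.6, -217.3, 87.7]
tool_rot: [3.142, 0.0, 1.519]
force: [-0.7, -0.5, -1.0]
width: 22.7
```

```bash
python3 -c "
from h import *
st();handle()"
```

```text
t 21.07 p [ 386.6 -217.3   87.7] rot [180.   0.  87.] F [-0.7 -0.5 -1. ] T [ 0.07  0.   -0.  ] w 22.7
-75 4 -911.7
-65 79 100.6
-55 109 109.5
-45 95 106.9
-35 83 103.7
-25 85 100.5
-15 67 97.2
-5 66 94.5
5 56 91.4
15 53 88.1
25 49 85.1
```

Call:
send_rows(rows=[{"x":0,"y":-0.1,"z":0,"roll":0,"claw":1},{"x":0,"y":-0.2,"z":0,"roll":0,"claw":1},{"x":-0.02,"y":-0.3,"z":0,"roll":0,"claw":1},{"x":-0.02,"y":-0.4,"z":0,"roll":0,"claw":1},{"x":-0.02,"y":-0.4,"z":0,"roll":0,"claw":1}])

```text
clock: 21.53
eef_pos: [386.4, -221.3, 87.7]
tool_rot: [3.142, 0.0, 1.519]
force: [0.0, 0.1, -1.1]
width: 22.4
```

Run:
```python
from h import *
st();im,d=ctrl.get_image("top");cv2.imwrite("pics/top10.png",im);rect("top","slab",52);where("top",dict(slab_front=32,slab=0,block=0))
# compare slab rear edge & front edge columns along rows away from the bar, first vs now
a=cv2.imread("pics/top0.png").astype(int)
for row in (240,245,290,295,300):
    print(row,[[int(np.argmax(np.abs(np.diff(x[row,lo:hi].sum(1))))+lo) for lo,hi in ((365,385),(455,475))] for x in (a,im.astype(int))])
g0=cv2.cvtColor(cv2.imread("pics/top0.png"),6)[225:315,362:475].astype(np.float32);g1=cv2.cvtColor(im,6)[225:315,362:475].astype(np.float32)
print("shift px",cv2.phaseCorrelate(g0,g1))
```

```text
t 21.53 p [ 386.4 -221.3   87.7] rot [180.    0.   87.1] F [ 0.   0.1 -1.1] T [0.02 0.03 0.02] w 22.4
top slab 0.95 centre [ 371.1 -487. ] size [222.3 197. ] ang 84.48 corners [[262.29998779296875, -588.2000122070312], [458.3999938964844, -607.0999755859375], [479.79998779296875, -385.79998779296875], [283.70001220703125, -366.8999938964844]]
slab_front [(0.79, [371.7, 269.1], [375.8, -376.5, 32.0])]
slab [(0.62, [415.0, 267.9], [377.1, -494.5, 0.0]), (0.15, [202.4, 151.7], [694.8, 56.8, 0.0])]
block [(0.58, [350.6, 272.7], [367.5, -328.0, 0.0])]
240 [[375, 464], [375, 464]]
245 [[375, 464], [375, 464]]
290 [[374, 464], [374, 464]]
295 [[374, 464], [373, 464]]
300 [[373, 463], [373, 463]]
shift px ((-0.11293659874378648, 0.12557070635480017), 0.6898449940151639)
```

The slab hasn't moved (shift 0.1 px). I'll continue feeling forward.

Call:
send_rows(rows=[{"x":0,"y":-0.1,"z":0,"roll":0,"claw":1},{"x":0,"y":-0.2,"z":0,"roll":0,"claw":1},{"x":-0.02,"y":-0.3,"z":0,"roll":0,"claw":1},{"x":-0.02,"y":-0.4,"z":0,"roll":0,"claw":1},{"x":-0.02,"y":-0.4,"z":0,"roll":0,"claw":1}])

```text
clock: 22.2
eef_pos: [386.4, -222.2, 87.7]
tool_rot: [-3.141, -0.003, 1.522]
force: [0.9, 8.3, 1.4]
width: 22.3
```

```bash
python3 -c "
from h import *
st()"
```

```text
t 22.2 p [ 386.4 -222.2   87.7] rot [-180.    -0.2   87.2] F [0.9 8.3 1.4] T [ 1.85 -0.01 -0.06] w 22.3
```

Contact: Fy rose to 8.3 N, so the stop is about 66 mm in. I'll ease off the push, then rotate the bar down onto the ridge, retreating in y as it levels.

Call:
send_rows(rows=[{"x":0.02,"y":0.2,"z":0,"roll":0,"claw":1},{"x":0.02,"y":0.35,"z":0,"roll":0,"claw":1},{"x":0.02,"y":0.35,"z":0,"roll":0,"claw":1}])

```text
clock: 22.45
eef_pos: [386.5, -221.7, 87.7]
tool_rot: [3.142, 0.0, 1.52]
force: [-0.2, 0.3, -0.9]
width: 22.4
```

Call:
send_rows(rows=[{"x":0,"y":0.06,"z":-0.3,"roll":0,"claw":1},{"x":0,"y":0.12,"z":-0.6,"roll":0,"claw":1},{"x":0,"y":0.18,"z":-0.9,"roll":0,"claw":1},{"x":0.01,"y":0.24,"z":-1.1,"roll":0,"claw":1},{"x":0.02,"y":0.32,"z":-1.4,"roll":0,"claw":1}])

```text
clock: 22.87
eef_pos: [387.3, -217.4, 74.4]
tool_rot: [3.14, -0.0, 1.52]
force: [-1.0, 8.9, 16.5]
width: 22.4
```

```bash
python3 -c "
from h import *
st();handle()"
```

```text
t 22.87 p [ 387.3 -217.4   74.4] rot [179.9  -0.   87.1] F [-1.   8.9 16.5] T [ 1.19  0.29 -0.16] w 22.4
-75 4 -911.5
-65 80 84.9
-55 99 92.4
-45 99 90.2
-35 88 87.9
-25 77 85.4
-15 77 82.8
-5 65 80.8
5 63 78.0
15 58 75.8
25 48 73.5
```

Call:
send_rows(rows=[{"x":0,"y":0.15,"z":0,"roll":0,"claw":0.735},{"x":0.01,"y":0.3,"z":0,"roll":0,"claw":0.735},{"x":0.01,"y":0.3,"z":0,"roll":0,"claw":0.735}])

```text
clock: 23.17
eef_pos: [387.0, -216.4, 73.8]
tool_rot: [3.141, 0.002, 1.519]
force: [0.2, -1.6, 1.0]
width: 22.9
```

```bash
cat >> h.py <<'E'
def shift():
    im,d=ctrl.get_image("top")
    g0=cv2.cvtColor(cv2.imread("pics/top0.png"),6)[225:315,380:475].astype(np.float32);g1=cv2.cvtColor(im,6)[225:315,380:475].astype(np.float32)
    g0-=g0.mean();g1-=g1.mean()
    W=np.float32(np.eye(2,3));cc,W=cv2.findTransformECC(g0,g1,W,cv2.MOTION_TRANSLATION,(3,60,1e-5),None,3)
    print("slab shift px (col=-y,row=-x)",W[:,2].round(2),"cc",round(cc,4));return im
E
python3 -c "
from h import *
st();im=shift();cv2.imwrite('pics/top11.png',im)
handle();st()"
```

```text
t 23.17 p [ 387.  -216.4   73.8] rot [1.8e+02 1.0e-01 8.7e+01] F [ 0.2 -1.6  1. ] T [-0.74  0.02 -0.01] w 22.9
slab shift px (col=-y,row=-x) [ 0.32 -0.03] cc 0.9965
-75 4 -910.3
-65 77 83.2
-55 98 91.5
-45 99 89.6
-35 88 87.0
-25 77 84.8
-15 77 82.5
-5 66 80.2
5 66 77.6
15 54 75.5
25 50 73.3
t 23.27 p [ 387.  -216.4   73.8] rot [1.8e+02 1.0e-01 8.7e+01] F [ 0.3 -2.7  2. ] T [-0.96 -0.03 -0.  ] w 22.5
```

Slab shift about 0.8 mm, within the allowance. I'll keep lowering with the grip eased to 0.735 so the bar pivots more freely.

Call:
send_rows(rows=[{"x":0,"y":0.08,"z":-0.25,"roll":0,"claw":0.735},{"x":0,"y":0.16,"z":-0.5,"roll":0,"claw":0.735},{"x":0.01,"y":0.24,"z":-0.75,"roll":0,"claw":0.735},{"x":0.02,"y":0.3,"z":-1,"roll":0,"claw":0.735},{"x":0.02,"y":0.36,"z":-1.2,"roll":0,"claw":0.735}])

```text
clock: 23.68
eef_pos: [387.5, -211.9, 62.3]
tool_rot: [3.14, 0.001, 1.519]
force: [-0.8, 2.0, 17.2]
width: 22.7
```

```bash
python3 -c "
from h import *
st();im=shift();cv2.imwrite('pics/top12.png',im)
handle();st()"
```

```text
t 23.68 p [ 387.5 -211.9   62.3] rot [179.9   0.   87.1] F [-0.8  2.  17.2] T [ 0.25  0.25 -0.04] w 22.7
slab shift px (col=-y,row=-x) [ 1.15 -0.01] cc 0.9902
-75 5 -910.6
-65 73 64.3
-55 103 74.5
-45 88 73.6
-35 88 72.2
-25 86 70.9
-15 78 69.3
-5 67 68.3
5 66 67.0
15 63 65.5
25 53 64.1
t 23.78 p [ 387.5 -211.8   62.2] rot [179.9   0.   87.1] F [-0.8  0.6 13.1] T [-0.44  0.18 -0.07] w 22.6
```

The lift has just begun and the toe is on the ledge about 2 mm short of the stop. I'll lever on, following the step's rearward motion slightly.

Call:
send_rows(rows=[{"x":0,"y":-0.03,"z":-0.2,"roll":0,"claw":0.74},{"x":0,"y":-0.06,"z":-0.4,"roll":0,"claw":0.74},{"x":0,"y":-0.09,"z":-0.6,"roll":0,"claw":0.74},{"x":0,"y":-0.12,"z":-0.8,"roll":0,"claw":0.74},{"x":0,"y":-0.12,"z":-0.8,"roll":0,"claw":0.74}])

```text
clock: 24.2
eef_pos: [387.6, -210.1, 54.1]
tool_rot: [3.14, -0.003, 1.522]
force: [-1.1, 8.3, 16.9]
width: 22.5
```

```bash
cat >> h.py <<'E'
def tilt():
    im,d=ctrl.get_image("top");c=ctrl.get_calibration("top");K=np.array(c["intrinsics"]);T=np.array(c["T"])
    v,u=np.mgrid[235:310:2,382:460:2];z=d[235:310:2,382:460:2];k=z>0
    r=np.stack([(u-K[0,2])/K[0,0],(v-K[1,2])/K[1,1],np.ones_like(z)],-1)*z[...,None];P=(r@T[:3,:3].T+T[:3,3])[k]
    D=np.array([-.06,-.998]);s=(P[:,:2]-[378,-379])@D
    q=np.polyfit(s,P[:,2],1);print("slab tilt",(-q[0]).round(4),"z front/rear",np.polyval(q,[0,220]).round(1),"n",k.sum());return im
E
python3 -c "
from h import *
st();im=tilt();cv2.imwrite('pics/top13.png',im)
handle();st()"
```

```text
t 24.2 p [ 387.6 -210.1   54.1] rot [179.9  -0.2  87.2] F [-1.1  8.3 16.9] T [ 1.24  0.19 -0.14] w 22.5
slab tilt 0.4226 z front/rear [108.5  15.5] n 1479
-75 6 -910.5
-65 70 50.0
-55 94 63.8
-45 98 63.2
-35 88 62.6
-25 79 61.9
-15 85 61.0
-5 70 60.4
5 67 59.7
15 64 59.0
25 61 58.3
t 24.3 p [ 387.6 -210.1   54.2] rot [179.9  -0.2  87.2] F [-0.1  7.9 14.8] T [ 1.26  0.22 -0.14] w 22.9
```

```bash
python3 -c "
from h import *
im=cv2.imread('pics/top13.png');a=cv2.imread('pics/top0.png')
b=np.vstack([cv2.resize(x[220:325,300:480],None,fx=3,fy=2.8,interpolation=cv2.INTER_CUBIC) for x in (a,im)]);cv2.imwrite('pics/top13c.png',b)
im,d=ctrl.get_image('top')
for r in (240,266,300): print(r,[int(d[r,c]) for c in range(340,480,8)])
d0=np.load('pics/top0d.npy')
for r in (240,266,300): print(r,[int(d0[r,c]) for c in range(340,480,8)])
"
```

```text
240 [1191, 1195, 1191, 1192, 1191, 1127, 1130, 1131, 1129, 1132, 1133, 1133, 1132, 1134, 1135, 1139, 1191, 1194]
266 [616, 655, 1149, 1147, 1154, 1118, 1123, 1122, 1119, 1122, 1124, 1124, 1127, 1127, 1127, 1126, 1183, 1180]
300 [394, 444, 448, 464, 481, 504, 1108, 1110, 1114, 1117, 1114, 1116, 1116, 1113, 1116, 1117, 1166, 1169]
240 [1190, 1193, 1188, 1190, 1190, 1139, 1140, 1139, 1135, 1137, 1137, 1137, 1136, 1139, 1138, 1139, 1193, 1189]
266 [1181, 1163, 1155, 1179, 1184, 1130, 1133, 1132, 1129, 1130, 1131, 1131, 1128, 1126, 1129, 1124, 1181, 1179]
300 [2062, 1168, 1170, 1169, 1170, 1120, 1119, 1122, 1120, 1120, 1122, 1116, 1118, 1118, 1120, 1118, 1172, 1172]
```

View pics/top13c.png

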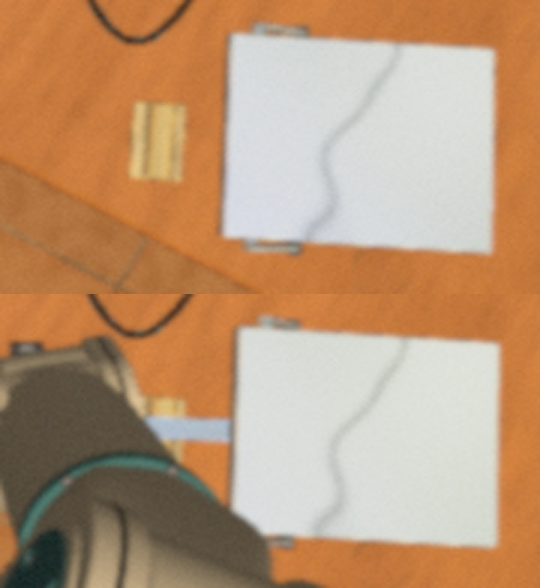

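The pair shows the front edge moving back from (231) to (239) and the rear from 495 to 499. That fits a tilt of about 0.055, so it's lifting and not being shoved. Before levering on, I'll check from the rivets whether the bar has slipped lengthwise in the grip.

```bash
cat > riv.py <<'E'
from h import *
s=ctrl.read_state();c=ctrl.get_calibration("wrist");im,d=ctrl.get_image("wrist");cv2.imwrite("pics/wrist14.png",im)
from scipy.spatial.transform import Rotation as R
K=np.array(c["intrinsics"]);T=np.array(c["T"]);Rt=R.from_euler("xyz",s["tool_rot"]).as_matrix()
Rc=Rt.T@T[:3,:3];pc=Rt.T@(T[:3,3]-s["eef_pos"])
def riv(im,z0,m,tag):
    # in tool frame: +x back (handle end), z down; plane: height above TCP h=z0-m*b, b=-x
    h=cv2.cvtColor(im[120:345,262:305],cv2.COLOR_BGR2HSV);k=((h[...,0]>18)&(h[...,0]<35)&(h[...,2]>150)&(h[...,1]>70)).astype(np.uint8)
    n,l,st_,ce=cv2.connectedComponentsWithStats(k)
    for i in range(1,n):
        if st_[i,4]<25: continue
        u,v=ce[i]+[262,120];a=np.array([(u-K[0,2])/K[0,0],(v-K[1,2])/K[1,1]]);t=np.hypot(*a)
        r=Rc@np.array([*(np.sin(t)*a/t),np.cos(t)])
        # height=-z ; -(pz+L rz)=z0+m*(px+L rx)
        L=-(pc[2]+z0+m*pc[0])/(r[2]+m*r[0]);p=pc+L*r;print(tag,(round(u),round(v)),"b",(-p[0]).round(1),"along",(-p[0]*np.hypot(1,m)).round(1))
riv(cv2.imread("pics/wrist7.png"),75.4-70.4,.239,"old")
riv(im,60.05-54.2,.069,"new");print(pc.round(1))
E
python3 riv.py; python3 -c "
from h import *
st()"
```

```text
old (283, 176) b -47.2 along -48.5
old (283, 264) b -8.1 along -8.4
old (283, 326) b 31.0 along 31.9
new (284, 172) b -47.4 along -47.5
new (283, 265) b -7.4 along -7.5
new (282, 335) b 32.6 along 32.7
[  66.5   -0.6 -132.8]
t 24.4 p [ 387.6 -210.1   54.3] rot [179.9  -0.2  87.2] F [ 0.   7.1 14.9] T [ 1.18  0.17 -0.15] w 22.9
```

No lengthwise slip. After correcting for handle height, the toe is sitting right at the stop with Fy ≈ 8 N, so I'll relax y a little while levering on.

Call:
send_rows(rows=[{"x":0,"y":0.1,"z":-0.2,"roll":0,"claw":0.74},{"x":0,"y":0.15,"z":-0.4,"roll":0,"claw":0.74},{"x":0,"y":0.15,"z":-0.6,"roll":0,"claw":0.74},{"x":0,"y":0.15,"z":-0.8,"roll":0,"claw":0.74},{"x":0,"y":0.15,"z":-0.8,"roll":0,"claw":0.74}])

```text
clock: 24.82
eef_pos: [387.8, -208.7, 46.2]
tool_rot: [3.14, -0.003, 1.522]
force: [0.1, 8.3, 16.4]
width: 22.7
```

```bash
cat >> h.py <<'E'
def tilt2():
    im,d=ctrl.get_image("top");c=ctrl.get_calibration("top");K=np.array(c["intrinsics"]);T=np.array(c["T"])
    v,u=np.mgrid[234:262,380:460];z=d[234:262,380:460]
    r=np.stack([(u-K[0,2])/K[0,0],(v-K[1,2])/K[1,1],np.ones_like(z)],-1)*z[...,None];P=(r@T[:3,:3].T+T[:3,3]).reshape(-1,3)
    P=P[(P[:,2]>30)&(P[:,2]<130)];D=np.array([-.06,-.998]);s=(P[:,:2]-[378,-379])@D
    q=np.polyfit(s,P[:,2],1);print("slab tilt",(-q[0]).round(4),"z front/rear",np.polyval(q,[0,220]).round(1),"n",len(P));return im
E
python3 -c "
from h import *
st();im=tilt2();cv2.imwrite('pics/top15.png',im)
handle();st()"
```

```text
t 24.82 p [ 387.8 -208.7   46.2] rot [179.9  -0.2  87.2] F [ 0.1  8.3 16.4] T [ 1.14  0.13 -0.24] w 22.7
slab tilt 0.103 z front/rear [74.  51.4] n 2170
-75 6 -909.3
-65 65 48.8
-55 92 52.9
-45 97 52.9
-35 88 52.9
-25 82 52.5
-15 84 52.6
-5 70 52.5
5 76 52.3
15 63 52.1
25 64 52.2
t 24.92 p [ 387.8 -208.6   46.3] rot [179.9  -0.2  87.2] F [-0.4  7.6 15.8] T [ 1.21  0.07 -0.24] w 22.8
```

Call:
send_rows(rows=[{"x":0,"y":0.1,"z":-0.15,"roll":0,"claw":0.74},{"x":0,"y":0.2,"z":-0.3,"roll":0,"claw":0.74},{"x":0,"y":0.2,"z":-0.45,"roll":0,"claw":0.74},{"x":0,"y":0.2,"z":-0.6,"roll":0,"claw":0.74},{"x":0,"y":0.2,"z":-0.7,"roll":0,"claw":0.74}])

```text
clock: 25.33
eef_pos: [387.9, -207.6, 39.6]
tool_rot: [3.139, -0.001, 1.521]
force: [-0.3, 4.8, 19.7]
width: 22.8
```

```bash
python3 -c "
from h import *
st();im=tilt2();cv2.imwrite('pics/top16.png',im)
handle();st()"
```

```text
t 25.33 p [ 387.9 -207.6   39.6] rot [ 1.799e+02 -1.000e-01  8.720e+01] F [-0.3  4.8 19.7] T [ 0.71  0.21 -0.16] w 22.8
slab tilt 0.1363 z front/rear [81.5 51.5] n 2171
-75 7 -911.7
-65 54 -0.5
-55 103 43.3
-45 93 43.9
-35 87 44.5
-25 88 44.8
-15 85 45.4
-5 76 45.8
5 72 46.0
15 67 46.5
25 63 46.8
t 25.43 p [ 387.9 -207.6   39.5] rot [ 1.799e+02 -1.000e-01  8.720e+01] F [-0.6  4.4 18.5] T [ 0.61  0.16 -0.12] w 23.0
```

Call:
send_rows(rows=[{"x":0,"y":0.05,"z":-0.15,"roll":0,"claw":0.74},{"x":0,"y":0.05,"z":-0.3,"roll":0,"claw":0.74},{"x":0,"y":0.05,"z":-0.4,"roll":0,"claw":0.74},{"x":0,"y":0.05,"z":-0.4,"roll":0,"claw":0.74},{"x":0,"y":0.05,"z":-0.4,"roll":0,"claw":0.74}])

```text
clock: 25.85
eef_pos: [387.9, -207.2, 35.6]
tool_rot: [3.139, -0.002, 1.521]
force: [-1.0, 5.8, 19.7]
width: 23.0
```

Call:
send_rows(rows=[{"x":0,"y":0,"z":0,"roll":0,"claw":0.74},{"x":0,"y":0,"z":0,"roll":0,"claw":0.74},{"x":0,"y":0,"z":0,"roll":0,"claw":0.74},{"x":0,"y":0,"z":0,"roll":0,"claw":0.74},{"x":0,"y":0,"z":0,"roll":0,"claw":0.74}])

```text
clock: 26.27
eef_pos: [387.9, -207.2, 35.7]
tool_rot: [3.139, -0.001, 1.521]
force: [-0.4, 4.6, 19.7]
width: 22.8
```

```bash
python3 -c "
from h import *
st();im=tilt2();cv2.imwrite('pics/top17.png',im);im,d=ctrl.get_image('scene');cv2.imwrite('pics/scene17.png',im);st()
b=np.vstack([cv2.resize(x[220:325,300:480],None,fx=3,fy=2.8,interpolation=cv2.INTER_CUBIC) for x in (cv2.imread('pics/top13.png'),cv2.imread('pics/top17.png'))]);cv2.imwrite('pics/top17c.png',b)"
```

```text
t 26.27 p [ 387.9 -207.2   35.7] rot [ 1.799e+02 -1.000e-01  8.710e+01] F [-0.4  4.6 19.7] T [ 0.61  0.22 -0.23] w 22.8
slab tilt 0.1564 z front/rear [85.8 51.4] n 2174
t 26.37 p [ 387.9 -207.2   35.6] rot [ 1.799e+02 -1.000e-01  8.710e+01] F [-1.3  4.7 19. ] T [ 0.59  0.18 -0.18] w 22.6
```

View pics/top17c.png

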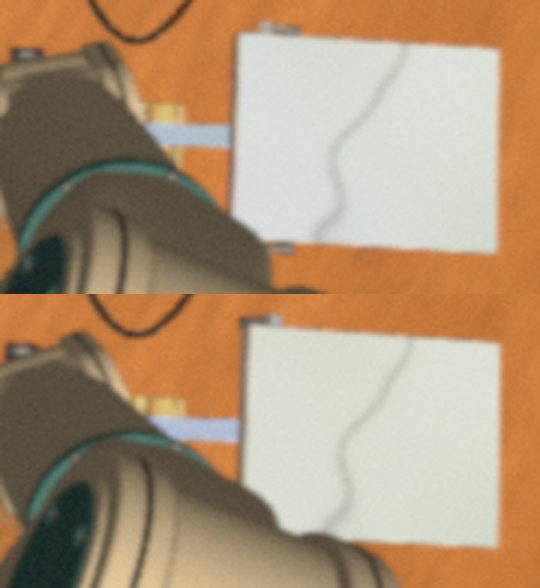

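The tilt is 0.156, and the visible leg has swung from (260–300) forward to (243–280). Now I'll ease the slab down onto the legs.

Call:
send_rows(rows=[{"x":0,"y":0,"z":0.08,"roll":0,"claw":0.74},{"x":0,"y":0,"z":0.16,"roll":0,"claw":0.74},{"x":0,"y":0,"z":0.24,"roll":0,"claw":0.74},{"x":0,"y":0,"z":0.32,"roll":0,"claw":0.74},{"x":0,"y":0,"z":0.4,"roll":0,"claw":0.74}])

```text
clock: 26.78
eef_pos: [387.7, -207.2, 39.1]
tool_rot: [3.14, -0.002, 1.521]
force: [0.3, 2.6, 9.3]
width: 22.9
```

Call:
send_rows(rows=[{"x":0,"y":0,"z":0.08,"roll":0,"claw":0.74},{"x":0,"y":0,"z":0.16,"roll":0,"claw":0.74},{"x":0,"y":0,"z":0.24,"roll":0,"claw":0.74},{"x":0,"y":0,"z":0.32,"roll":0,"claw":0.74},{"x":0,"y":0,"z":0.4,"roll":0,"claw":0.74}])

```text
clock: 27.2
eef_pos: [387.4, -207.8, 42.8]
tool_rot: [3.14, -0.002, 1.52]
force: [-0.2, 0.4, 6.5]
width: 22.9
```

```bash
python3 -c "
from h import *
st();im=tilt2();handle();st()"
```

```text
t 27.2 p [ 387.4 -207.8   42.8] rot [ 1.799e+02 -1.000e-01  8.710e+01] F [-0.2  0.4  6.5] T [ 0.79 -0.05 -0.07] w 22.9
slab tilt 0.1207 z front/rear [77.8 51.2] n 2172
-75 7 -911.7
-65 63 44.7
-55 94 48.8
-45 95 49.2
-35 94 49.4
-25 79 49.2
-15 85 49.5
-5 79 49.7
5 69 49.7
15 65 49.7
25 66 49.9
t 27.3 p [ 387.5 -207.8   42.9] rot [ 1.799e+02 -1.000e-01  8.710e+01] F [-0.4  1.8  7.8] T [ 0.72  0.01 -0.04] w 22.9
```

Tilt is 0.121, so the slab is standing on its legs. I'll free the toe from the ledge by raising the handle with an eased grip.

Call:
send_rows(rows=[{"x":0,"y":0,"z":0.1,"roll":0,"claw":0.73},{"x":0,"y":0,"z":0.25,"roll":0,"claw":0.73},{"x":0,"y":0,"z":0.4,"roll":0,"claw":0.73},{"x":0,"y":0,"z":0.6,"roll":0,"claw":0.73},{"x":0,"y":0,"z":0.6,"roll":0,"claw":0.73}])

```text
clock: 27.72
eef_pos: [386.8, -208.4, 48.7]
tool_rot: [-3.141, -0.001, 1.52]
force: [0.3, 1.1, -2.6]
width: 23.4
```

```bash
python3 -c "
from h import *
st();im=tilt2();handle();st()"
```

```text
t 27.72 p [ 386.8 -208.4   48.7] rot [-1.80e+02 -1.00e-01  8.71e+01] F [ 0.3  1.1 -2.6] T [ 0.81 -0.12 -0.02] w 23.4
slab tilt 0.1191 z front/rear [77.4 51.2] n 2169
-75 7 -909.0
-65 63 51.5
-55 94 56.0
-45 103 56.1
-35 86 55.9
-25 81 55.8
-15 83 55.5
-5 74 55.6
5 68 55.2
15 66 55.0
25 63 55.1
t 27.82 p [ 386.9 -208.4   48.6] rot [-1.80e+02 -1.00e-01  8.71e+01] F [ 0.2  3.1 -3.6] T [ 0.93 -0.16  0.1 ] w 23.0
```

Call:
send_rows(rows=[{"x":0,"y":0,"z":0.2,"roll":0,"claw":0.73},{"x":0,"y":0,"z":0.4,"roll":0,"claw":0.73},{"x":0,"y":0.03,"z":0.6,"roll":0,"claw":0.73},{"x":0,"y":0.03,"z":0.8,"roll":0,"claw":0.727},{"x":0,"y":0.03,"z":0.8,"roll":0,"claw":0.725}])

```text
clock: 28.23
eef_pos: [387.0, -209.3, 57.2]
tool_rot: [3.141, 0.001, 1.519]
force: [-0.1, -0.2, -3.1]
width: 23.4
```

```bash
python3 -c "
from h import *
st();im=tilt2();handle();st()"
```

```text
t 28.23 p [ 387.  -209.3   57.2] rot [180.   0.  87.] F [-0.1 -0.2 -3.1] T [ 0.21 -0.02  0.06] w 23.4
slab tilt 0.1188 z front/rear [77.4 51.3] n 2164
-75 6 -911.0
-65 70 52.5
-55 97 66.7
-45 93 66.2
-35 88 65.8
-25 86 65.1
-15 78 64.5
-5 77 64.1
5 66 63.6
15 66 63.1
25 58 62.5
t 28.33 p [ 386.9 -209.2   56.9] rot [180.   0.  87.] F [ 0.3  0.3 -3.3] T [ 0.12 -0.08  0.06] w 23.3
```

The toe now barely touches the ledge (1 N) and the bar is off the ridge. I'll tighten, drop 3 mm to free it and draw it out.

Call:
send_rows(rows=[{"x":0,"y":0,"z":0,"roll":0,"claw":1},{"x":0,"y":0,"z":-0.1,"roll":0,"claw":1},{"x":0,"y":0,"z":-0.3,"roll":0,"claw":1},{"x":0,"y":0,"z":-0.3,"roll":0,"claw":1},{"x":0,"y":0.2,"z":-0.3,"roll":0,"claw":1}])

```text
clock: 28.75
eef_pos: [386.8, -206.9, 53.5]
tool_rot: [-3.141, 0.0, 1.519]
force: [-0.2, 0.9, -1.9]
width: 22.5
```

Call:
send_rows(rows=[{"x":0.01,"y":0.3,"z":0,"roll":0,"claw":1},{"x":0.03,"y":0.8,"z":0.03,"roll":0,"claw":1},{"x":0.08,"y":1.5,"z":0.1,"roll":0,"claw":1},{"x":0.12,"y":2.3,"z":0.15,"roll":0,"claw":1},{"x":0.17,"y":3.1,"z":0.2,"roll":0,"claw":1}])

```text
clock: 29.17
eef_pos: [388.7, -174.5, 55.9]
tool_rot: [3.141, -0.0, 1.52]
force: [0.4, 0.5, -1.9]
width: 22.6
```

```bash
python3 -c "
from h import *
st();im=tilt2()
where('top',dict(block=0));st()"
```

```text
t 29.17 p [ 388.7 -174.5   55.9] rot [180.   -0.   87.1] F [ 0.4  0.5 -1.9] T [0.05 0.05 0.  ] w 22.6
slab tilt 0.1189 z front/rear [77.4 51.3] n 2172
block [(0.6, [351.2, 269.9], [374.7, -329.8, -0.0])]
t 29.27 p [ 389.  -173.5   55.9] rot [ 1.80e+02 -1.00e-01  8.73e+01] F [ 0.1  0.8 -2.1] T [ 0.05 -0.01 -0.04] w 22.6
```

Call:
send_rows(rows=[{"x":0.05,"y":1,"z":0.3,"roll":0,"claw":1},{"x":0.1,"y":2.2,"z":0.7,"roll":0,"claw":1},{"x":0.2,"y":3.6,"z":1.2,"roll":0,"claw":1},{"x":0.25,"y":5,"z":1.8,"roll":0,"claw":1},{"x":0.3,"y":5.8,"z":2.5,"roll":0,"claw":1}])

```text
clock: 29.68
eef_pos: [391.6, -115.7, 81.1]
tool_rot: [-3.141, -0.001, 1.521]
force: [-0.3, -0.8, -1.5]
width: 22.8
```

Call:
send_rows(rows=[{"x":0.2,"y":0.4,"z":1.5,"roll":0,"claw":1},{"x":1.2,"y":2,"z":3,"roll":1,"claw":1},{"x":3.2,"y":5,"z":3.5,"roll":3,"claw":1},{"x":5.4,"y":8,"z":3.5,"roll":5,"claw":1},{"x":7.6,"y":11,"z":3.5,"roll":7,"claw":1}])

```text
clock: 30.1
eef_pos: [468.4, -6.8, 116.8]
tool_rot: [3.14, 0.001, 1.642]
force: [0.6, -0.5, -2.3]
width: 22.6
```

Call:
send_rows(rows=[{"x":1.6,"y":2,"z":0,"roll":1,"claw":1},{"x":2.2,"y":2.3,"z":-1.5,"roll":1,"claw":1},{"x":2.2,"y":2.3,"z":-4,"roll":1,"claw":1},{"x":2.2,"y":2.3,"z":-6,"roll":1,"claw":1},{"x":2.2,"y":2.3,"z":-6.5,"roll":1,"claw":1}])

```text
clock: 30.52
eef_pos: [487.9, 15.3, 48.7]
tool_rot: [-3.137, 0.0, 1.66]
force: [-0.4, -0.1, -1.6]
width: 22.6
```

```bash
python3 -c "
from h import *
st();handle();tilt2()"
```

```text
t 30.52 p [487.9  15.3  48.7] rot [-179.7    0.    95.1] F [-0.4 -0.1 -1.6] T [0.02 0.04 0.01] w 22.6
-65 88 22.3
-55 91 57.9
-45 94 57.4
-35 87 56.9
-25 84 56.4
-15 79 55.9
-5 72 55.4
5 68 54.9
15 63 54.6
25 59 54.1
slab tilt 0.1183 z front/rear [77.3 51.2] n 2170
```

Call:
send_rows(rows=[{"x":0,"y":0,"z":-1,"roll":0,"claw":1},{"x":0,"y":0,"z":-2,"roll":0,"claw":0.735},{"x":0,"y":0,"z":-2.5,"roll":0,"claw":0.735},{"x":0,"y":0,"z":-2.9,"roll":0,"claw":0.735},{"x":0,"y":0,"z":-3.2,"roll":0,"claw":0.735}])

```text
clock: 31.03
eef_pos: [489.8, 15.6, 18.5]
tool_rot: [3.141, -0.0, 1.659]
force: [0.2, 1.6, 0.9]
width: 22.4
```

```bash
python3 -c "
from h import *
st();handle();st()"
```

```text
t 31.03 p [489.8  15.6  18.5] rot [180.   -0.   95.1] F [0.2 1.6 0.9] T [-0.17  0.02 -0.08] w 22.4
-65 88 4.6
-55 88 26.0
-45 97 25.9
-35 89 25.8
-25 80 25.5
-15 85 25.3
-5 72 25.2
5 70 24.9
15 66 25.0
25 64 24.7
t 31.08 p [489.6  15.6  18.3] rot [-180.    -0.    95.1] F [-0.1  0.9  0.8] T [-0.18 -0.05  0.  ] w 23.0
```

Call:
send_rows(rows=[{"x":0,"y":0,"z":-0.15,"roll":0,"claw":0.73},{"x":0,"y":0,"z":-0.3,"roll":0,"claw":0.73},{"x":0,"y":0,"z":-0.3,"roll":0,"claw":0.72},{"x":0,"y":0,"z":-0.3,"roll":0,"claw":0.71},{"x":0,"y":0,"z":-0.3,"roll":0,"claw":0.68}])

```text
clock: 31.5
eef_pos: [489.8, 15.1, 15.9]
tool_rot: [3.141, 0.0, 1.659]
force: [1.0, 0.2, 0.2]
width: 27.2
```

Call:
send_rows(rows=[{"x":0,"y":0,"z":0,"roll":0,"claw":0.6},{"x":0,"y":0,"z":0,"roll":0,"claw":0.4},{"x":0,"y":0,"z":0,"roll":0,"claw":0.3},{"x":0,"y":0,"z":0,"roll":0,"claw":0.2},{"x":0,"y":0,"z":0,"roll":0,"claw":0.2}])

```text
clock: 31.92
eef_pos: [489.7, 15.3, 15.7]
tool_rot: [3.141, -0.0, 1.659]
force: [0.0, 0.1, 0.1]
width: 68.3
```

Call:
send_rows(rows=[{"x":0,"y":0,"z":1,"roll":0,"claw":0.2},{"x":0,"y":0,"z":3,"roll":0,"claw":0.2},{"x":0,"y":0,"z":7,"roll":0,"claw":0.2},{"x":0,"y":0,"z":11,"roll":0,"claw":0.2},{"x":0,"y":0,"z":14,"roll":0,"claw":0.2}])

```text
clock: 32.33
eef_pos: [489.8, 15.7, 158.2]
tool_rot: [3.14, -0.0, 1.66]
force: [1.1, -0.4, -0.5]
width: 68.2
```

Call:
send_rows(rows=[{"x":2,"y":1,"z":4,"roll":0,"claw":0.2},{"x":4,"y":2,"z":7,"roll":0,"claw":0.2},{"x":4,"y":2,"z":8,"roll":0,"claw":0.2},{"x":4,"y":2,"z":8,"roll":0,"claw":0.2}])

```text
clock: 32.67
eef_pos: [532.3, 36.6, 238.9]
tool_rot: [3.134, -0.001, 1.66]
force: [-0.9, 0.0, -0.6]
width: 68.7
```

```bash
python3 -c "
from h import *
st();im=tilt2();cv2.imwrite('pics/top20.png',cv2.resize(im[120:330,120:500],None,fx=2.1,fy=2.1,interpolation=cv2.INTER_CUBIC))
rect('top','bar',5);where('top',dict(egg_cup=0,tin=0,timer=0,candle=0,matches=0,block=0,slab_front=56));st()"
```

```text
t 32.67 p [532.3  36.6 238.9] rot [179.6  -0.   95.1] F [-0.9  0.  -0.6] T [0.   0.02 0.03] w 68.7
slab tilt 0.1172 z front/rear [77.3 51.5] n 2171
top bar 0.91 centre [498.5 -91.8] size [ 25.2 253.8] ang 4.27 corners [[476.5, 33.79999923706055], [495.3999938964844, -219.3000030517578], [520.5, -217.5], [501.6000061035156, 35.70000076293945]]
egg_cup [(0.55, [203.2, 152.0], [694.0, 54.6, 0.0]), (0.52, [393.2, 269.1], [375.0, -438.2, -0.0])]
tin [(0.83, [203.9, 152.8], [691.7, 52.7, 0.0])]
timer [(0.64, [148.1, 275.8], [367.9, 194.9, 0.0])]
candle [(0.43, [310.9, 188.0], [591.2, -231.3, 0.0])]
matches []
block [(0.74, [353.4, 271.6], [370.2, -335.3, -0.0]), (0.63, [375.2, 265.8], [384.2, -392.1, 0.0])]
slab_front [(0.68, [396.1, 268.9], [375.2, -431.7, 56.0]), (0.66, [377.3, 265.4], [384.5, -385.9, 56.0])]
t 33.12 p [529.1  35.2 234.9] rot [-179.9   -0.    95.1] F [ 0.2 -1.5  0.4] T [-0.02  0.03 -0.05] w 68.4
```

View pics/top20.png

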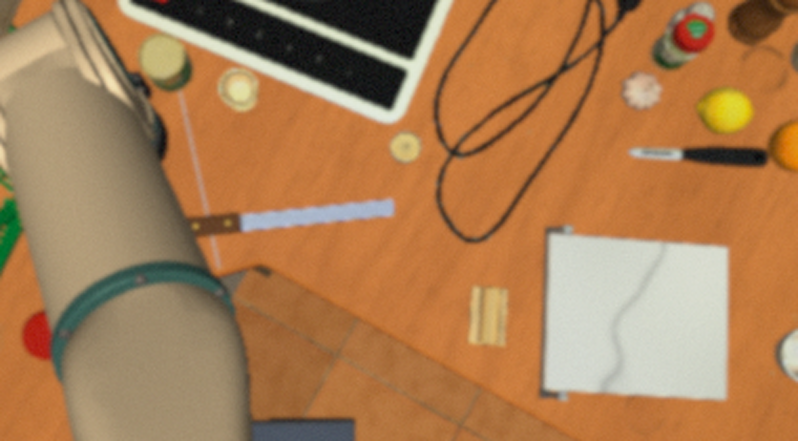

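The final view shows the slab tilted, with both legs forward at (558,230) and (553,395). The block is in place at (488,316), the bar lies flat at (190–395, 205–225), and the bystanders I can see are where they were. Handing in.

```bash
python3 -c "
from h import *
print(ctrl.finish_job());st()"
```

```text
the job is handed in; nothing more can be done
None
the job is handed in; nothing more can be done
```

The slab is standing tilted on its legs, and the bar lies flat on the worktop, clear of the slab and the block. I handed the job in at about 33 s of the 72 s limit.

**What I did:**
1. I gripped the bar's handle and let it pitch toe-down by easing the grip. On the first try the bar slipped out from about 6 cm up. It landed flat and I picked it up again.
2. I slid the toe over the ridge and under the slab until it met the stop, where the level push reached 8.3 N. The stop is about 61–66 mm behind the front edge.
3. I levered the slab to a tilt of about 0.156 rad, and the legs swung forward. I then eased it down onto them.
4. I drew the bar out, laid it on the worktop and moved the gripper away.

**What the last checks showed:**
- **Slab:** the tilt held at 0.117–0.119 rad after the bar was out, and both legs were seen forward in the last top picture. While it was still level, the measured shift was about 0.8 mm, though the level push reached about 9 N (about 10 N can start to shove it).
- **Block and bystanders:** the block is where it was in the last picture. The egg cup, tin, timer and candle look unmoved. The match box was hidden by the arm and was not found in that check, and the timer was partly hidden.
- **Detections that disagreed:** some low-confidence detections in the last check were clearly wrong, such as the egg cup being reported at the tin and at the slab. I relied on the picture instead.
- **Bar:** I did not measure separately that it lies flat after release. It was within a few millimetres of level, just above the worktop, when I let go.

I viewed 12 pictures, two more than the budget of 10.

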